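# Find, tighten and mark the loose isolator mount

## Task

One of the three wing nuts on the isolator mounts has worked loose: find it by trying the nuts clockwise (a tight one springs back, the loose one keeps turning), and turn the loose one clockwise fully home to its stop. Then mark that mount by standing the spare bearing post upright on its top flange, and leave the tape roll and the pliers where they lie.

Things in the scene. Friction and masses are not known exactly. Their poses are not given: they have to be found in the camera images.
- mount_a: One of three identical folded-aluminium mounts fixed in a row across the bench, about 0.2 m apart, all within 0.25 rad of facing -x; letters do not go with the order in the row. Origin at bench height under its middle; x to its back, z up. Foot 121 x 76 x 6 mm. A face sloping up to the back at 25 deg carries a 44 mm rubber pad and a steel wing nut. Legs at front and back, upright back at x = 40 to 45 mm
- mount_a_top (a point): centre of the upper side of mount_a's top flange (48 x 70 mm, 270 mm above the bench); axes of the mount
- knob_a_grip (a point): Grip point of mount_a's wing nut, on its axis, 9 mm below its outer end, 24 mm above the pad. Turns with the nut: z = nut axis outward, leaning 25 deg from vertical to the mount's front; x = along the wing, a bar 46 long, 12 thick (y), 28 mm high (z), gripped across the 12 mm. At the start every wing stands 0 to 0.28 rad anticlockwise of straight up the slope: the angle tells nothing
- mount_b: Mount like mount_a. On each mount's back stands a flat top flange 5 mm thick (x +20 to +68 mm, 70 mm wide in y, upper side 270 mm above the bench). It stands in the way of a tool coming straight down: the nut is reached from the front, along its own leaning axis
- mount_b_top (a point): centre of the upper side of mount_b's top flange (48 x 70 mm, 270 mm above the bench); axes of the mount
- knob_b_grip (a point): Same for mount_b's wing nut. Tightening is clockwise seen from outside (negative about z). A tight nut only winds up its rubber pad, about 0.5 N m per rad, at most 0.9 rad, and springs back when let go; that does it no harm
- mount_c: Mount like mount_a and mount_b
- mount_c_top (a point): centre of the upper side of mount_c's top flange (48 x 70 mm, 270 mm above the bench); axes of the mount
- knob_c_grip (a point): Same for mount_c's wing nut. Exactly one of the three nuts is loose: it turns at about 0.03 N m, stays where it is left, and comes up hard against its stop 0.42 to 0.70 rad clockwise of where it stood at the start
- post: spare bearing post: black knurled round post 31 mm high on a 36 mm round foot flange, loose, upright on the bench to the right in front of the mounts (70 g); the body above the foot is about 27 mm across; origin at the centre of its underside, z up
- tape_roll: bystander: roll of black tape, 63 mm across, 19 mm high, lying in front of the mounts; origin at its underside
- pliers: bystander: pliers with blue handles, 141 x 52 x 12 mm, lying to the right of the mounts; origin at its underside

How it is judged:
On the way, in this order (a step that is already met when the one before it is completed fails the run):
1. the loose wing nut has been turned clockwise home, within 0.06 rad of its stop, and let go (a nut that springs back does not count) (((angle between the x axis of knob_a_grip and the y axis of mount_a, either way round below 1.2108 rad and contact force between the fingers and mount_a below 0.05 N) or (angle between the x axis of knob_b_grip and the y axis of mount_b, either way round below 1.2108 rad and contact force between the fingers and mount_b below 0.05 N) or (angle between the x axis of knob_c_grip and the y axis of mount_c, either way round below 1.2108 rad and contact force between the fingers and mount_c below 0.05 N))), for 0.3 s.
2. the bearing post stands released on the top flange of the mount with that nut (((angle between the x axis of knob_a_grip and the y axis of mount_a, either way round below 1.2108 rad and horizontal distance between post and mount_a_top below 0.035 m and z of post in the frame of mount_a_top between -0.004 and 0.004 m) or (angle between the x axis of knob_b_grip and the y axis of mount_b, either way round below 1.2108 rad and horizontal distance between post and mount_b_top below 0.035 m and z of post in the frame of mount_b_top between -0.004 and 0.004 m) or (angle between the x axis of knob_c_grip and the y axis of mount_c, either way round below 1.2108 rad and horizontal distance between post and mount_c_top below 0.035 m and z of post in the frame of mount_c_top between -0.004 and 0.004 m)) and angle between post's own z axis and vertical below 0.1 rad and linear speed of post below 0.02 m/s and contact force between post and the fingers below 0.05 N), for 0.2 s.
At the end, for the whole second after the job is handed in: The nut that was loose is within 0.06 rad of its clockwise stop, and the bearing post stands upright (within 0.1 rad), let go and at rest, on the top flange of that same mount (its centre within 35 mm of the flange's centre, its underside within 4 mm of the flange) (all of step 2); the robot touches nothing.
It fails at once if the tape roll lies more than 30 mm from where it was (distance of tape_roll from where it was at the start of the episode above 0.03 m).
It fails at once if the pliers lies more than 30 mm from where it was (distance of pliers from where it was at the start of the episode above 0.03 m).
It also fails if it takes over 72 s, if anything falls off the work surface, if the arm or the gripper's body presses on something with over 40 N, if the wrist force passes 120 N, or if a joint passes its speed limit or range.

## Robot

A 7-joint arm with a two-finger parallel gripper is mounted at the origin on the work surface; the furniture and walls round the work are solid. World frame = base frame: x ahead of the robot, y to its left, z up, the work surface at z = 0. Lengths are in m, angles in rad, forces in N, time in s.
With the tool pointing down it reaches from about 0.35 to 0.9 m from the base axis. Payload 8.1 kg.
Tool frame: the origin (TCP) lies between the finger pads; the fingertips stand 11 mm ahead of it and the grasp point (between the pads) lies 8 mm behind it (arm.tcp_to_tips is the distance from the TCP to the fingertips, in m); z points along the fingers, y is the direction in which the jaws open and shut (so a half turn about z gives the same grasp; the last joint's range is limited). The gripper opens to 92 mm and grips with 3 to 60 N. Pads are 19 mm wide; open, the fingers measure 130 mm over their backs; the gripper's body (75 mm by 190 mm) begins 47 mm behind the grasp point.
Start: joints at [-1.209, 0.434, 0.025, 1.573, -0.012, 1.134, -0.075], TCP at [0.28, 0.559, 0.238] pointing down, gripper open.
Joint ranges: [-2.62, 2.62], [-0.44, 2.09], [-1.27, 1.32], [0.08, 2.57], [-1.32, 4.46], [0.12, 2], [-2.74, 2.74]. Speed limits (rad/s): [2.22, 2.22, 3.01, 3.01, 3.14, 3.14, 3.14].

## Interface

Orientations are given as a unit quaternion [x, y, z, w].
In Python, from cell import arm gives the robot as it stands.
- The arm moves only by the tool servo_tool, never from a script. Its argument "commands" is a list of rows, each an object with "offset": the shift along the tool's x, y, z normalised to -1 to 1, where 1 is 100 cm, a list of three; "twist": the turn, a rotation vector about the tool's x, y, z normalised to -1 to 1, where 1 is pi/4 rad, a list of three; "fingers": the closure, from -1 (fully open) to 1 (shut). A call has 1 to 12 rows; each row shifts and turns the commanded pose from where the row before left it, along the tool's axes as they then stand; what a row does not reach is not made up. A row lasts 1/8 s, in which the tool goes at most 62.5 mm and 10.7 degrees, less where a joint would pass 70% of its speed; a pose out of reach is approached as far as the arm can. A call with a number of a shift or a turn outside -1 to 1 is refused whole. A call with a gripper value outside its range is refused whole. The fingers move at their own pace and stop on an object; "force" is the grip in N (left out, the last holds). Time passes only in rows, so rows that do not move let the fingers close. It gives the time, the measured TCP pose, the force and the opening at its end, in the units of the state.
- arm.observe(): the state, without advancing time (a new reading comes with each control period).
- arm.read_camera(name): name is "side" or "top"; returns a dict with "image" (384x512x3 uint8, red, green, blue), "K" (3x3 intrinsics, pixels), "dist" ([k1, k2, p1, p2, k3] as OpenCV has them; the pictures are not rectified), "origin" and "attitude" of the camera in the world. Camera axes: x right, y up, looking along -z (the intrinsics and any distortion apply to the point x, -y, -z); pixel columns grow to the right and rows downward; lengths in m; the calibration is good to about 2 mm. A picture is of the moment at which its call begins. There is no depth.
- arm.sign_off(): hands the job in, once; it reports no verdict.
Trained networks look in a picture, given as the dict that the camera call returned (one of the last four; its "shot" number tells which), for a name from the list of things; names that differ only in an ending like _2 or _b are one class to them, and where a whole thing is asked for, a point or a joint stands for the part that bears it (a point fixed in the world has none). Each returns a list of dicts, best first, with "score" (0 to 1); they miss things now and then, are a little off and sometimes report something else, mostly with a low value. They report only what shows in the picture. A call takes as long as a camera call.
- arm.recognise(query, picture): "centre" ([x, y, z] in m, in world coordinates, good to about 4 mm: the middle of the surface that is visible of it).
The state is a dict: "clock": time; "joint_positions": joint angles; "joint_vel": joint speeds; "joint_torque": joint torques, N m; "tcp_pos": TCP position; "ee_rot": TCP orientation; "contact_force": force on the tool from outside, world axes, zero at the start; "ft_torque": the same for the moment, N m; "width": opening from 0.0 (shut) to 1.0 (fully open).
Only numpy, scipy, OpenCV 4.12 (cv2) and the standard library are available. Lean on these libraries where they do the work, as an engineer would, in place of code of your own. Each camera call takes 0.05 s, during which the arm holds its last target.

## Working session

There is one attempt and no reset: what is moved stays moved. The work goes in short steps, Python scripts to look and compute and a tool call to move; the robot and the scene stay as the last step left them, time stands still between calls to the robot, and variables do not carry over. Pictures are saved under pics/ and viewed, and the job is handed in when it is done.

Besides the shell and the picture viewer there is one more tool, called after ">>>" as name(argument=value, ...) on one line, values as JSON. servo_tool: Moves the arm, as the interface text tells. Its arguments: {"type":"object","properties":{"commands":{"type":"array"},"force":{"type":"number"}},"required":["commands"]}

```bash
ls; mkdir -p pics; python3 - <<'E'
from cell import arm
import cv2,numpy as np
print(arm.observe())
for n in ("side","top"):
    p=arm.read_camera(n)
    cv2.imwrite(f"pics/{n}0.png",p["image"][:,:,::-1])
    print(n,p["K"],p["dist"],p["origin"],p["attitude"],p["shot"])
    for q in ("mount_a","mount_a_top","knob_a_grip","post","tape_roll","pliers"):
        for r in arm.recognise(q,p)[:5]: print(q,r)
E
```

```text
pics
{'clock': 0.0, 'joint_positions': array([-1.20858741,  0.43519819,  0.02498667,  1.57412398, -0.0115992 ,
        1.13399918, -0.07511158]), 'joint_vel': array([ 0.00141343, -0.00160551,  0.00100779,  0.00203301, -0.00020777,
       -0.00132287,  0.00229732]), 'joint_torque': array([ 5.22905684e-04, -6.67858958e+01,  9.85351056e-01, -3.14471269e+01,
       -6.04436221e-02,  4.28875198e-02,  1.89669454e-04]), 'tcp_pos': array([0.27998769, 0.55820766, 0.23695013]), 'ee_rot': array([ 2.30363544e-01,  9.73104316e-01, -7.84314268e-04, -1.08792067e-04]), 'contact_force': array([ 0.05191228, -0.59430717,  0.14484532]), 'ft_torque': array([0.03920533, 0.02039857, 0.04783539]), 'width': 0.9981129682099472}
side [[438.12771782   0.         257.08750687]
 [  0.         438.12771782 194.65545566]
 [  0.           0.           1.        ]] [-0.16322719  0.          0.          0.          0.        ] [1.03498675 0.59062671 0.87642616] [0.1300242  0.38755721 0.86192894 0.2999527 ] 1
mount_a {'centre': [0.6507, -0.1767, 0.1011], 'score': 0.79}
mount_a {'centre': [0.6672, 0.239, 0.1172], 'score
[... 624 characters left out ...]
 0.40356123 -0.02613523  1.01532243] [ 0.04754397 -0.06743757 -0.69946578  0.70988687] 2
mount_a {'centre': [0.62, 0.0089, 0.1207], 'score': 0.98}
mount_a {'centre': [0.6448, 0.2164, 0.1217], 'score': 0.82}
mount_a {'centre': [0.6483, -0.1763, 0.1225], 'score': 0.56}
mount_a_top {'centre': [0.6201, 0.0047, 0.1206], 'score': 0.65}
mount_a_top {'centre': [0.4499, 0.0184, 0.0124], 'score': 0.32}
knob_a_grip {'centre': [0.5795, 0.0035, 0.1395], 'score': 0.5}
post {'centre': [0.4131, -0.2024, 0.026], 'score': 0.41}
tape_roll {'centre': [0.4481, 0.0186, 0.0142], 'score': 0.79}
tape_roll {'centre': [0.6474, -0.1819, 0.1206], 'score': 0.26}
pliers {'centre': [0.5874, -0.2972, 0.0099], 'score': 0.74}
```

View pics/side0.png

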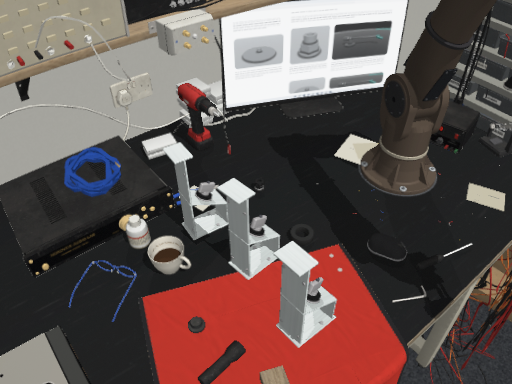

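View pics/top0.png

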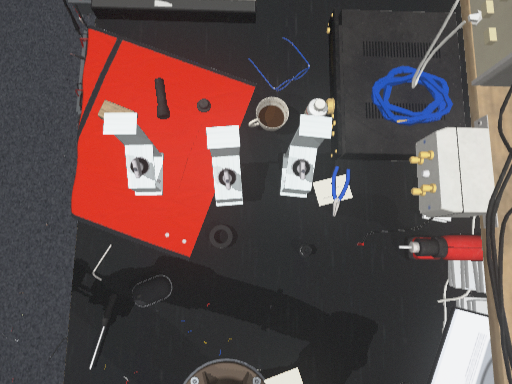

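```bash
python3 - <<'E'
import cv2
t=cv2.imread("pics/top0.png");s=cv2.imread("pics/side0.png")
cv2.imwrite("pics/t_a.png",cv2.resize(t[90:215,90:250],None,fx=5,fy=4.8*5/4.8*0.96,interpolation=cv2.INTER_CUBIC)[:600])
cv2.imwrite("pics/t_b.png",cv2.resize(t[100:260,190:360],None,fx=3.75*1.0,fy=3.75,interpolation=cv2.INTER_CUBIC))
cv2.imwrite("pics/s_a.png",cv2.resize(s[130:350,155:345],None,fx=2.7,fy=2.7,interpolation=cv2.INTER_CUBIC))
E
```

```text
(no output)
```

View pics/t_a.png

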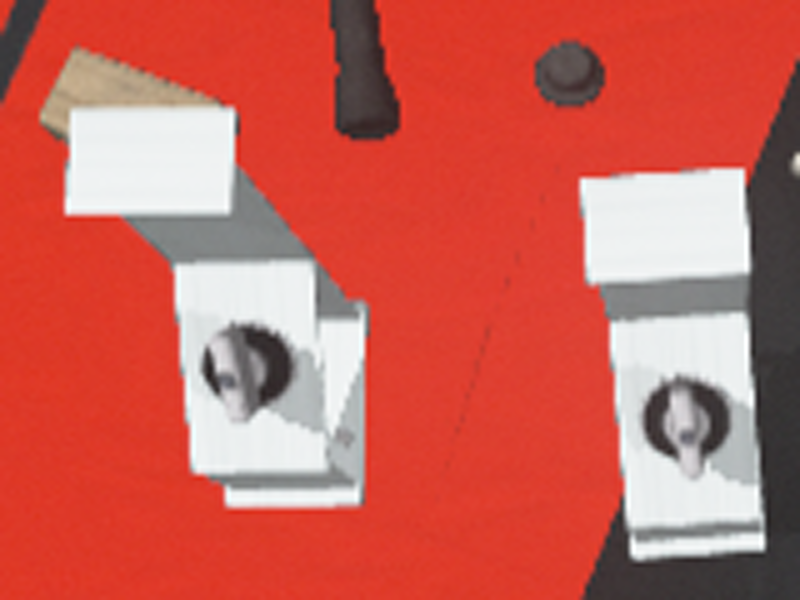

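View pics/t_b.png

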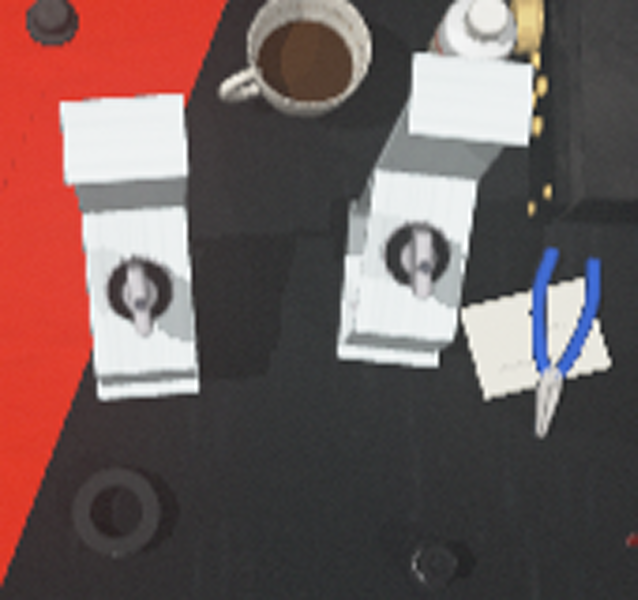

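View pics/s_a.png

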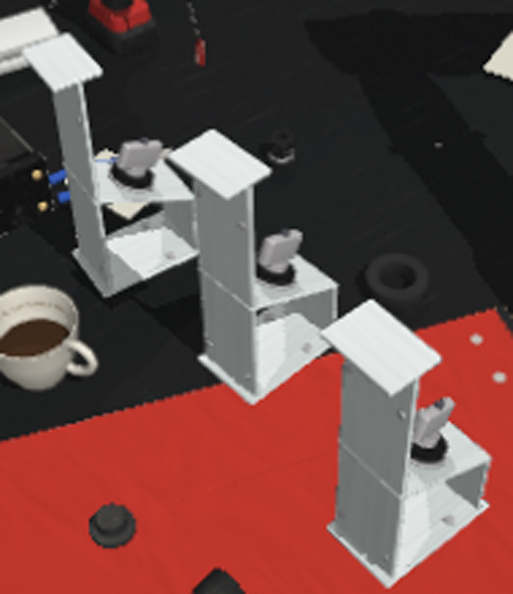

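```bash
cat > h.py <<'E'
import numpy as np,cv2
from scipy.spatial.transform import Rotation as R
from scipy.optimize import least_squares
F=np.diag([1.,-1,-1])
CAM=dict(
 side=dict(K=np.array([[438.12771782,0,257.08750687],[0,438.12771782,194.65545566],[0,0,1]]),dist=np.array([-0.16322719,0,0,0,0]),o=np.array([1.03498675,0.59062671,0.87642616]),q=[0.1300242,0.38755721,0.86192894,0.2999527]),
 top=dict(K=np.array([[367.19014559,0,248.46179193],[0,367.19014559,190.92173744],[0,0,1]]),dist=np.array([-0.0001427,0,0,0,0]),o=np.array([0.40356123,-0.02613523,1.01532243]),q=[0.04754397,-0.06743757,-0.69946578,0.70988687]))
def proj(cam,P):
    c=CAM[cam];P=np.atleast_2d(P)
    pc=(R.from_quat(c['q']).inv().apply(P-c['o']))@F
    return cv2.projectPoints(pc,np.zeros(3),np.zeros(3),c['K'],c['dist'])[0].reshape(-1,2)
def ray(cam,uv):
    c=CAM[cam]
    n=cv2.undistortPoints(np.array([[uv]],float),c['K'],c['dist']).reshape(2)
    d=R.from_quat(c['q']).apply(np.array([n[0],n[1],1])@F)
    return c['o'],d/np.linalg.norm(d)
def onplane(cam,uv,z):
    o,d=ray(cam,uv);return o+d*(z-o[2])/d[2]
def tri(u1,u2):
    (a,d),(b,e)=ray('top',u1),ray('side',u2)
    A=np.stack([d,-e],1);s=np.linalg.lstsq(A,b-a,rcond=None)[0]
    p,q=a+s[0]*d,b+s[1]*e
    return (p+q)/2,np.linalg.norm(p-q)
def mpt(m,p):
    x,y,w=m;p=np.atleast_2d(p)
    return R.from_rotvec([0,0,w]).apply(p)+[x,y,0]
FL=np.array([[68,35,270],[68,-35,270],[20,35,270],[20,-35,270.]])/1000  # TL TR BL BR in top img
FF=np.array([[-60.5,38,0],[-60.5,-38,0]])/1000
E
python3 - <<'E'
from h import *
top={'L':[(104,112.3),(137,112.3),(103.2,134.4),(136.8,134.4),(135.2,195.2),(162.4,195.2)],
'M':[(206,127.5),(238.6,125.4),(207.4,149),(239.6,146.9),(216.7,206.1),(242.8,204.3)],
'R':[(300.7,114.1),(332.4,116.8),(299.1,136.3),(330.8,138.7),(280.1,195.5),(306.8,197.6)]}
g={'L':(.62,.2,0),'M':(.62,0,0),'R':(.62,-.2,0)}
img=cv2.imread('pics/side0.png');im2=cv2.imread('pics/top0.png')
for k in top:
    P=np.vstack([FL,FF])
    f=lambda m:(proj('top',mpt(m,P))-np.array(top[k])).ravel()
    r=least_squares(f,g[k],x_scale=[.1,.1,.1])
    print(k,r.x.round(4),np.abs(r.fun).max().round(2));print(f(r.x).reshape(-1,2).round(1).tolist())
    print(proj('side',mpt(r.x,FL)).round(1).tolist(), ((proj('side',mpt(r.x,FL))-[155,130])*2.7).round(0).tolist())
E
```

```text
L [0.6198 0.2237 0.0201] 1.99
[[-0.0, 0.8], [0.5, 0.9], [-0.5, 0.6], [-0.3, 0.7], [0.0, -1.9], [0.4, -2.0]]
[[299.8, 272.7], [273.5, 249.4], [319.3, 259.0], [292.9, 237.0]] [[391.0, 385.0], [320.0, 322.0], [444.0, 348.0], [372.0, 289.0]]
M [0.5946 0.0044 0.093 ] 1.9
[[-0.3, 0.5], [0.2, 0.4], [-0.3, 1.0], [0.9, 0.8], [-0.9, -1.6], [0.3, -1.9]]
[[239.4, 200.9], [217.6, 184.9], [256.5, 190.1], [234.5, 175.0]] [[228.0, 191.0], [169.0, 148.0], [274.0, 162.0], [215.0, 122.0]]
R [ 0.6224 -0.1849 -0.0684] 1.95
[[-0.7, 0.9], [0.1, 1.1], [-0.4, 0.2], [0.7, 0.7], [0.1, -1.9], [0.3, -1.8]]
[[176.0, 161.0], [163.2, 146.6], [194.4, 153.8], [181.0, 139.9]] [[57.0, 84.0], [22.0, 45.0], [106.0, 64.0], [70.0, 27.0]]
```

```bash
cat > fit.py <<'E'
from h import *
S=lambda l:[(155+a/2.7,130+b/2.7) for a,b in l]
top={'L':[(104,112.3),(137,112.3),(103.2,134.4),(136.8,134.4),(135.2,195.2),(162.4,195.2)],
'M':[(206,127.5),(238.6,125.4),(207.4,149),(239.6,146.9),(216.7,206.1),(242.8,204.3)],
'R':[(300.7,114.1),(332.4,116.8),(299.1,136.3),(330.8,138.7),(280.1,195.5),(306.8,197.6)]}
side={'L':S([(395,395),(321,340),(440,357),(373,299),(388,585),(328,530),(490,508)]),
'M':S([(232,199),(166,155),(271,172),(211,130),(254,403),(198,360)]),
'R':S([(62,90),(23,47),(103,72),(68,34),(106,296),(73,255)])}
ks='LMR'
def model(p):
    out=[]
    zf,ff,fb,dsx,dsy,dsz=p[9:]
    for i,k in enumerate(ks):
        m=p[3*i:3*i+3]
        fl=FL.copy();fl[:,2]=.27
        A=np.vstack([fl,[[-.0605+ff,.038,0],[-.0605+ff,-.038,0]]])
        B=np.vstack([fl,[[.0605+fb,.038,0],[.0605+fb,-.038,0],[-.0605+ff,.038,0]]])[:len(side[k])]
        out.append((proj('top',mpt(m,A)+[0,0,zf])-np.array(top[k])).ravel())
        out.append((proj('side',mpt(m,B)+[dsx,dsy,dsz])-np.array(side[k])).ravel())
    return out
def res(p):
    return np.concatenate(model(p)+[p[12:15]/.002*1,p[9:12]/.003,])
r=least_squares(res,[.62,.22,0,.6,0,.09,.62,-.18,-.07]+[0]*6,x_scale=.1)
p=r.x
if __name__=='__main__':
    print(p[:9].reshape(3,3).round(4));print(p[9:].round(4))
    for o in model(p): print(o.reshape(-1,2).round(1).tolist())
E
python3 fit.py
```

```text
[[ 0.6221  0.2249  0.0349]
 [ 0.597   0.0042  0.1026]
 [ 0.6242 -0.1855 -0.0659]]
[-0.0023 -0.0064 -0.0083  0.0005  0.0025 -0.0039]
[[-0.6, 0.4], [-0.2, 0.0], [-0.7, 0.1], [-0.6, -0.3], [0.1, -0.1], [0.5, -0.6]]
[[-0.8, 0.1], [-0.2, -2.7], [1.7, 0.1], [-0.3, -0.3], [0.1, 1.7], [-0.7, -0.4], [-0.7, -0.2]]
[[-0.4, -0.0], [-0.0, -0.5], [-0.2, 0.3], [0.9, -0.2], [-0.4, 0.0], [0.7, -0.5]]
[[-1.6, -0.2], [0.8, 0.2], [0.9, -1.1], [0.9, -0.6], [-0.3, 1.3], [0.3, 0.2]]
[[-0.7, 0.5], [-0.0, 0.6], [-0.4, -0.2], [0.6, 0.1], [0.1, -0.2], [0.2, -0.1]]
[[-2.1, -0.2], [-0.5, 1.3], [1.1, -0.8], [0.6, -0.6], [0.4, 0.9], [-0.2, -0.4]]
```

```bash
python3 - <<'E'
import cv2,numpy as np
t=cv2.imread("pics/top0.png");s=cv2.imread("pics/side0.png")
def c(im,x,y,w=16,f=12):
    return cv2.resize(im[y-w:y+w,x-w:x+w],None,fx=f*.7,fy=f*.7,interpolation=cv2.INTER_CUBIC)
a=np.hstack([c(t,140,168),c(t,228,178),c(t,302,168)]);b=np.hstack([c(s,314,290),c(s,258,225),c(s,206,192)])
cv2.imwrite("pics/k.png",np.vstack([a,b]));print(a.shape)
E
```

```text
(269, 807, 3)
```

View pics/k.png

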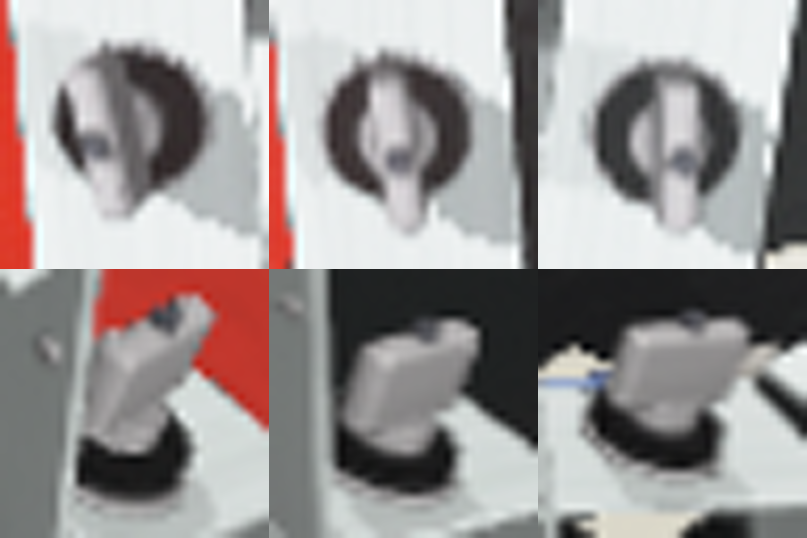

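```bash
cat > knob.py <<'E'
from fit import *
tc=dict(L=(140,168),M=(228,178),R=(302,168));sc=dict(L=(314,290),M=(258,225),R=(206,192))
T=dict(L=[(80,62),(112,210)],M=[(119,80),(135,226)],R=[(142,83),(141,225)])
Sd=dict(L=[None,(203,38)],M=[(106,83),(196,59)],R=[(87,68),(204,62)])
ax=np.array([-np.sin(np.radians(25)),0,np.cos(np.radians(25))]);up=np.array([ax[2],0,-ax[0]])
yv=np.array([0,1,0.])
def nutpose(m,xk,zk,th):  # returns grip pos, x,y,z axes in world
    Rm=R.from_rotvec([0,0,m[2]])
    x=np.cos(th)*up+np.sin(th)*yv   # anticlockwise about ax positive
    y=np.cross(ax,x)
    return mpt(m,[xk,0,zk])[0],Rm.apply(x),Rm.apply(y),Rm.apply(ax)
def resk(q):
    xk,zk=q[:2];out=[]
    for i,k in enumerate(ks):
        g,x,y,z=nutpose(p[3*i:3*i+3],xk,zk,q[2+i])
        E=np.array([g+.009*z+.0225*x,g+.009*z-.0225*x])
        out.append((proj('top',E+[0,0,p[9]])-[(tc[k][0]-16+(a)/8.4,tc[k][1]-16+b/8.4) for a,b in T[k]]).ravel())
        e=proj('side',E+p[12:15])
        for j in range(2):
            if Sd[k][j] is not None:
                a,b=Sd[k][j];out.append(e[j]-[sc[k][0]-16+a/8.4,sc[k][1]-16+b/8.4])
    return np.concatenate(out)
rk=least_squares(resk,[-.02,.15,.1,.1,.1],x_scale=.1);q=rk.x
if __name__=='__main__':
    print(q.round(4));print(rk.fun.round(1))
    for i,k in enumerate(ks):
        g,x,y,z=nutpose(p[3*i:3*i+3],q[0],q[1],q[2+i]); print(k,g.round(4),x.round(3),z.round(3),'top',mpt(p[3*i:3*i+3],[.044,0,.27]).round(4))
E
python3 knob.py
```

```text
[-0.0198  0.1323  0.1031  0.0468  0.0906]
[ 0.4 -0.1  0.2  0.4 -0.2 -0.1 -0.1 -0.4  0.4  0.1 -0.8  0.5  0.1  0.2
  0.6 -0.3  0.2  0.7  0.5 -0.3 -0.1 -0.6]
L [0.6023 0.2242 0.1323] [0.897 0.134 0.42 ] [-0.422 -0.015  0.906] top [[0.6661 0.2264 0.27  ]]
M [0.5773 0.0022 0.1323] [0.896 0.139 0.422] [-0.42  -0.043  0.906] top [[0.6408 0.0087 0.27  ]]
R [ 0.6044 -0.1842  0.1323] [0.907 0.031 0.421] [-0.422  0.028  0.906] top [[ 0.6681 -0.1884  0.27  ]]
```

```bash
cat > plan.py <<'E'
from knob import *
from cell import arm
def tool_for_nut(i,th,out=0.0,dep=0.005):
    g,x,y,z=nutpose(p[3*i:3*i+3],q[0],q[1],th)
    return g+z*(out-dep),R.from_matrix(np.stack([-x,y,-z],1))
def plan(pos,rot,nrot=None):
    s=arm.observe();c=R.from_quat(s['ee_rot']);d=(c.inv()*rot).as_rotvec();
    off_now=c.inv().apply(pos-s['tcp_pos']);off_t=rot.inv().apply(pos-s['tcp_pos'])
    print('clock',round(s['clock'],3),'tcp',s['tcp_pos'].round(4),'q',s['joint_positions'].round(2),'w',round(s['width'],3))
    print('force',s['contact_force'].round(2),'tq',s['ft_torque'].round(3))
    print('rotvec rad',d.round(4),'units',(d/(np.pi/4)).round(4),'rows>=',np.ceil(np.linalg.norm(d)/.186))
    print('offset m (now axes)',off_now.round(4),' (target axes)',off_t.round(4),'rows>=',np.ceil(np.linalg.norm(off_t)/.0625))
E
python3 - <<'E'
from plan import *
plan(*tool_for_nut(0,.10,.10))
E
```

```text
clock 0.7 tcp [0.2802 0.5587 0.2378] q [-1.21  0.43  0.02  1.57 -0.01  1.13 -0.08] w 1.0
force [-0.46 -0.23  0.33] tq [-0.055  0.039  0.008]
rotvec rad [-0.0878 -0.434  -0.5901] units [-0.1118 -0.5526 -0.7514] rows>= 4.0
offset m (now axes) [-0.4027 -0.1739  0.0194]  (target axes) [-0.2009 -0.3675  0.1317] rows>= 8.0
```

>>> servo_tool(commands=[{"offset": [0, 0, 0], "twist": [-0.0186, -0.0921, -0.1252], "fingers": -1}, {"offset": [0, 0, 0], "twist": [-0.0186, -0.0921, -0.1252], "fingers": -1}, {"offset": [0, 0, 0], "twist": [-0.0186, -0.0921, -0.1252], "fingers": -1}, {"offset": [0, 0, 0], "twist": [-0.0186, -0.0921, -0.1252], "fingers": -1}, {"offset": [0, 0, 0], "twist": [-0.0186, -0.0921, -0.1252], "fingers": -1}, {"offset": [0, 0, 0], "twist": [-0.0186, -0.0921, -0.1252], "fingers": -1}, {"offset": [-0.025, -0.046, 0.0165], "twist": [0, 0, 0], "fingers": -1}, {"offset": [-0.025, -0.046, 0.0165], "twist": [0, 0, 0], "fingers": -1}, {"offset": [-0.025, -0.046, 0.0165], "twist": [0, 0, 0], "fingers": -1}, {"offset": [-0.025, -0.046, 0.0165], "twist": [0, 0, 0], "fingers": -1}])

```text
clock: 1.95
tcp_pos: [0.4218, 0.3891, 0.228]
ee_rot: [-0.066, 0.974, -0.007, 0.216]
contact_force: [0.5, 0.6, -0.3]
width: 0.997
```

```bash
python3 - <<'E'
from plan import *
plan(*tool_for_nut(0,.10,.10))
E
```

```text
clock 1.95 tcp [0.4218 0.3891 0.228 ] q [-1.16  0.23  0.11  2.    0.52  0.74  0.29] w 0.997
force [ 0.5   0.56 -0.31] tq [ 0.04   0.472 -0.007]
rotvec rad [ 0.0003  0.0004 -0.0002] units [ 0.0004  0.0005 -0.0002] rows>= 1.0
offset m (now axes) [-0.1002 -0.182   0.0655]  (target axes) [-0.1002 -0.182   0.0655] rows>= 4.0
```

>>> servo_tool(commands=[{"offset": [-0.025, -0.0455, 0.0164], "twist": [0, 0, 0], "fingers": -1}, {"offset": [-0.025, -0.0455, 0.0164], "twist": [0, 0, 0], "fingers": -1}, {"offset": [-0.025, -0.0455, 0.0164], "twist": [0, 0, 0], "fingers": -1}, {"offset": [-0.025, -0.0455, 0.0164], "twist": [0, 0, 0], "fingers": -1}, {"offset": [0, 0, 0], "twist": [0, 0, 0], "fingers": -1}])

```text
clock: 2.58
tcp_pos: [0.5636, 0.2185, 0.2183]
ee_rot: [-0.062, 0.974, -0.009, 0.217]
contact_force: [-0.1, 0.5, 0.6]
width: 0.998
```

```bash
python3 - <<'E'
from plan import *
plan(*tool_for_nut(0,.10,.0))
for n in ("side","top"):
    a=arm.read_camera(n); cv2.imwrite(f"pics/{n}1.png",a["image"][:,:,::-1])
E
```

```text
clock 2.575 tcp [0.5636 0.2185 0.2183] q [-0.75  0.23  0.18  2.03  0.37  0.54  0.83] w 0.998
force [-0.12  0.46  0.57] tq [ 0.06   0.557 -0.004]
rotvec rad [-0.0051  0.0001 -0.0076] units [-0.0065  0.0002 -0.0097] rows>= 1.0
offset m (now axes) [0.0007 0.0049 0.0993]  (target axes) [0.0007 0.0044 0.0993] rows>= 2.0
```

View pics/side1.png

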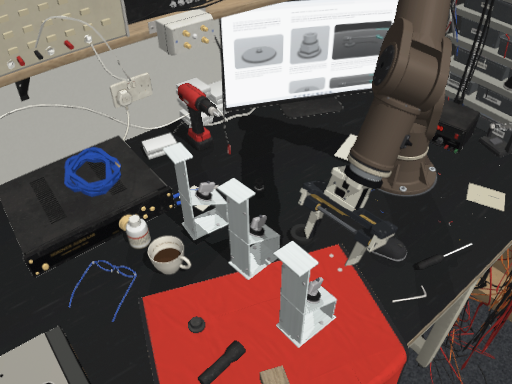

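View pics/top1.png

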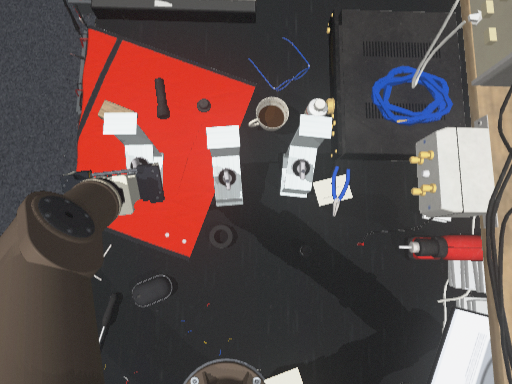

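```bash
python3 - <<'E'
from plan import *
s=arm.observe();c=R.from_quat(s['ee_rot']);t=s['tcp_pos']
for d in ([0,0,0],[0,.046,.011],[0,-.046,.011]):
    print(proj('side',t+c.apply(d)),proj('top',t+c.apply(d)))
E
python3 -c "
import cv2
s=cv2.imread('pics/side1.png');cv2.imwrite('pics/sc1.png',cv2.resize(s[150:350,250:430],None,fx=3,fy=3))
s=cv2.imread('pics/top1.png');cv2.imwrite('pics/tc1.png',cv2.resize(s[100:250,50:250],None,fx=4,fy=4))"
```

```text
[[332.57453318 246.16158667]] [[124.92542707 176.89096162]]
[[348.71864413 263.43709397]] [[105.73808954 178.04322341]]
[[312.94388924 238.26329834]] [[146.95650705 173.42796182]]
```

View pics/sc1.png

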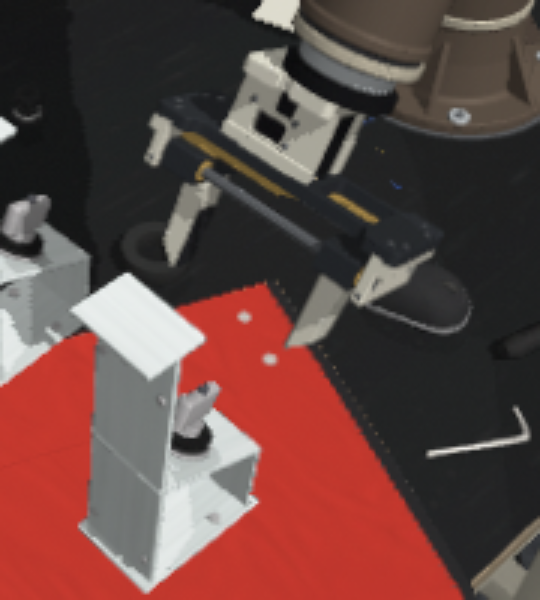

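View pics/tc1.png

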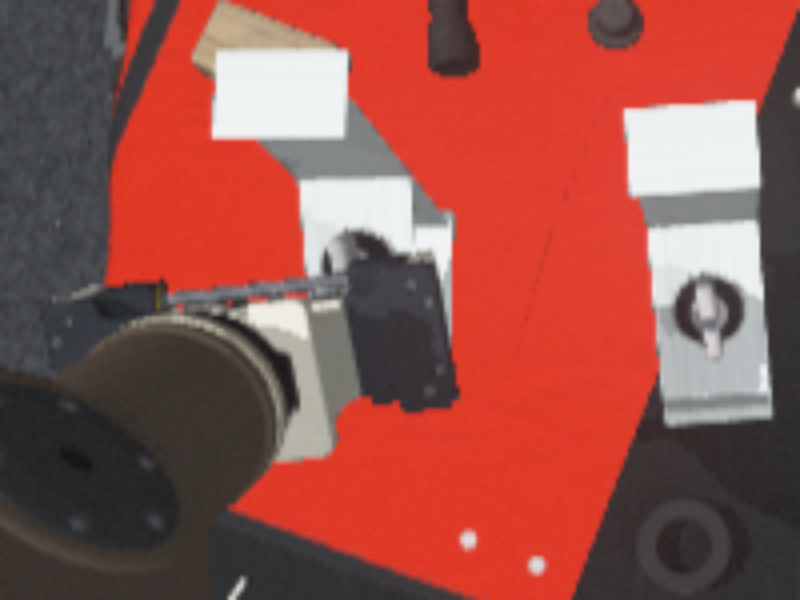

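>>> servo_tool(commands=[{"offset": [0.0007, 0.0045, 0.02], "twist": [-0.0065, 0, -0.0097], "fingers": -1}, {"offset": [0, 0, 0.03], "twist": [0, 0, 0], "fingers": -1}, {"offset": [0, 0, 0.02], "twist": [0, 0, 0], "fingers": -1}, {"offset": [0, 0, 0], "twist": [0, 0, 0], "fingers": -0.3}])

```text
clock: 3.18
tcp_pos: [0.5881, 0.2312, 0.1527]
ee_rot: [-0.071, 0.974, -0.006, 0.215]
contact_force: [0.5, 0.6, -0.1]
width: 0.931
```

```bash
python3 - <<'E'
from plan import *
plan(*tool_for_nut(0,.10,.0))
E
```

```text
clock 3.175 tcp [0.5881 0.2312 0.1527] q [-0.73  0.36  0.19  2.05  0.39  0.38  0.82] w 0.931
force [ 0.47  0.56 -0.15] tq [ 0.006  0.54  -0.02 ]
rotvec rad [ 0.0051 -0.0024  0.0103] units [ 0.0065 -0.0031  0.0132] rows>= 1.0
offset m (now axes) [-0.0032 -0.008   0.0294]  (target axes) [-0.0033 -0.0078  0.0294] rows>= 1.0
```

>>> servo_tool(commands=[{"offset": [0, 0, 0], "twist": [0, 0, 0], "fingers": -0.3}, {"offset": [0, 0, 0], "twist": [0, 0, 0], "fingers": -0.3}])

```text
clock: 3.42
tcp_pos: [0.5893, 0.2305, 0.1552]
ee_rot: [-0.07, 0.974, -0.005, 0.217]
contact_force: [0.4, -0.5, -0.3]
width: 0.723
```

```bash
python3 - <<'E'
from plan import *
plan(*tool_for_nut(0,.10,.0))
E
```

```text
clock 3.425 tcp [0.5893 0.2305 0.1552] q [-0.73  0.36  0.19  2.04  0.39  0.38  0.82] w 0.723
force [ 0.37 -0.54 -0.32] tq [ 0.059  0.545 -0.027]
rotvec rad [0.0061 0.0012 0.0079] units [0.0077 0.0015 0.01  ] rows>= 1.0
offset m (now axes) [-0.0011 -0.0071  0.0311]  (target axes) [-0.0012 -0.0069  0.0311] rows>= 1.0
```

>>> servo_tool(commands=[{"offset": [-0.001, -0.007, 0.011], "twist": [0.008, 0.001, 0.01], "fingers": -0.3}, {"offset": [0, 0, 0.02], "twist": [0, 0, 0], "fingers": -0.3}, {"offset": [0, 0, 0], "twist": [0, 0, 0], "fingers": -0.3}, {"offset": [0, 0, 0], "twist": [0, 0, 0], "fingers": -0.3}])

```text
clock: 3.92
tcp_pos: [0.6043, 0.2231, 0.1269]
ee_rot: [-0.065, 0.974, -0.008, 0.216]
contact_force: [0.5, 0.6, -0.4]
width: 0.648
```

```bash
python3 - <<'E'
from plan import *
plan(*tool_for_nut(0,.10,.0))
E
```

```text
clock 3.925 tcp [0.6043 0.2231 0.1269] q [-0.71  0.42  0.21  2.04  0.4   0.33  0.81] w 0.648
force [ 0.53  0.59 -0.4 ] tq [0.044 0.538 0.062]
rotvec rad [-0.0018 -0.001  -0.0007] units [-0.0023 -0.0013 -0.0009] rows>= 1.0
offset m (now axes) [-0.0006  0.0011 -0.0007]  (target axes) [-0.0006  0.0011 -0.0007] rows>= 1.0
```

Aligned. Close lightly on the wing.

>>> servo_tool(commands=[{"offset": [0, 0, 0], "twist": [0, 0, 0], "fingers": 1}, {"offset": [0, 0, 0], "twist": [0, 0, 0], "fingers": 1}, {"offset": [0, 0, 0], "twist": [0, 0, 0], "fingers": 1}, {"offset": [0, 0, 0], "twist": [0, 0, 0], "fingers": 1}, {"offset": [0, 0, 0], "twist": [0, 0, 0], "fingers": 1}, {"offset": [0, 0, 0], "twist": [0, 0, 0], "fingers": 1}, {"offset": [0, 0, 0], "twist": [0, 0, 0], "fingers": 1}], force=15)

```text
clock: 4.8
tcp_pos: [0.6041, 0.2252, 0.1269]
ee_rot: [-0.066, 0.974, -0.007, 0.216]
contact_force: [-1.2, 5.2, -0.8]
width: 0.24
```

```bash
python3 - <<'E'
from plan import *
plan(*tool_for_nut(0,.10,.0))
E
```

```text
clock 4.8 tcp [0.6041 0.2252 0.1269] q [-0.71  0.42  0.21  2.04  0.39  0.32  0.81] w 0.24
force [-1.18  5.16 -0.77] tq [1.139 0.784 0.515]
rotvec rad [ 0.0009 -0.0001  0.0011] units [ 0.0011 -0.0001  0.0013] rows>= 1.0
offset m (now axes) [-0.0005 -0.001  -0.0007]  (target axes) [-0.0005 -0.001  -0.0007] rows>= 1.0
```

>>> servo_tool(commands=[{"offset": [0, 0, 0], "twist": [0, 0, 0], "fingers": 1}, {"offset": [0, 0, 0], "twist": [0, 0, 0], "fingers": 1}, {"offset": [0, 0, 0], "twist": [0, 0, 0], "fingers": 1}])

```text
clock: 5.18
tcp_pos: [0.6041, 0.2253, 0.1269]
ee_rot: [-0.066, 0.974, -0.007, 0.216]
contact_force: [-0.7, 6.1, -0.0]
width: 0.236
```

```bash
python3 - <<'E'
from plan import *
plan(*tool_for_nut(0,.10,.0))
for n in ("side","top"):
    a=arm.read_camera(n); cv2.imwrite(f"pics/{n}2.png",a["image"][:,:,::-1])
s=cv2.imread('pics/side2.png');cv2.imwrite('pics/sc2.png',cv2.resize(s[200:350,250:400],None,fx=4,fy=4))
E
```

```text
clock 5.175 tcp [0.6041 0.2253 0.1269] q [-0.71  0.42  0.21  2.04  0.39  0.32  0.81] w 0.236
force [-0.67  6.11 -0.02] tq [1.097 0.769 0.559]
rotvec rad [ 0.001  -0.0001  0.0011] units [ 0.0012 -0.0001  0.0014] rows>= 1.0
offset m (now axes) [-0.0005 -0.0011 -0.0007]  (target axes) [-0.0005 -0.0011 -0.0007] rows>= 1.0
```

View pics/sc2.png

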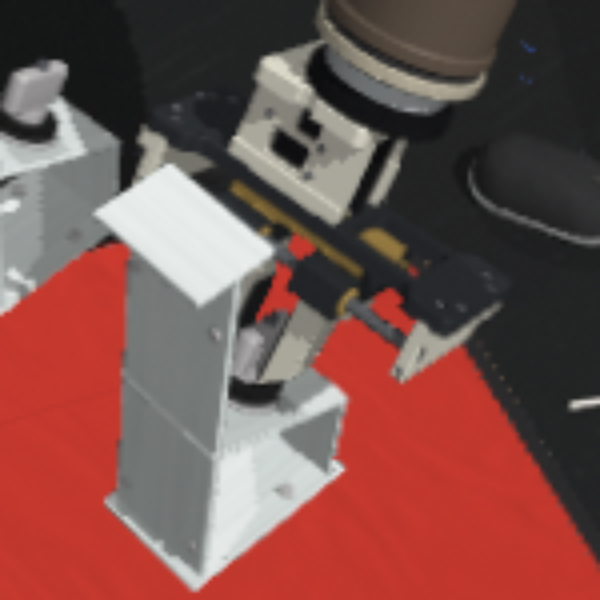

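>>> servo_tool(commands=[{"offset": [0, 0, 0], "twist": [0, 0, 0], "fingers": 0.2}, {"offset": [0, 0.001, 0], "twist": [0, 0, 0], "fingers": 0.2}, {"offset": [0, 0.001, -0.008], "twist": [0, 0, 0], "fingers": 0.2}, {"offset": [0, 0, 0], "twist": [0, 0, 0], "fingers": 1}, {"offset": [0, 0, 0], "twist": [0, 0, 0], "fingers": 1}, {"offset": [0, 0, 0], "twist": [0, 0, 0], "fingers": 1}, {"offset": [0, 0, 0], "twist": [0, 0, 0], "fingers": 1}, {"offset": [0, 0, 0], "twist": [0, 0, 0], "fingers": 1}])

```text
clock: 6.28
tcp_pos: [0.6007, 0.2253, 0.1339]
ee_rot: [-0.066, 0.974, -0.008, 0.216]
contact_force: [-0.5, 0.9, 1.6]
width: 0.126
```

```bash
python3 - <<'E'
from plan import *
plan(*tool_for_nut(0,.10,.0))
E
```

```text
clock 6.275 tcp [0.6007 0.2253 0.1339] q [-0.72  0.41  0.21  2.04  0.39  0.34  0.81] w 0.126
force [-0.46  0.91  1.61] tq [0.142 0.469 0.064]
rotvec rad [-0.0013 -0.0007 -0.0003] units [-0.0017 -0.0009 -0.0003] rows>= 1.0
offset m (now axes) [-0.0006 -0.0012  0.0071]  (target axes) [-0.0006 -0.0013  0.0071] rows>= 1.0
```

>>> servo_tool(commands=[{"offset": [0, 0, 0], "twist": [0, 0, 0.1], "fingers": 1}, {"offset": [0, 0, 0], "twist": [0, 0, 0.1], "fingers": 1}, {"offset": [0, 0, 0], "twist": [0, 0, 0.1], "fingers": 1}, {"offset": [0, 0, 0], "twist": [0, 0, 0], "fingers": 1}, {"offset": [0, 0, 0], "twist": [0, 0, 0], "fingers": 1}])

```text
clock: 6.9
tcp_pos: [0.6007, 0.2255, 0.1339]
ee_rot: [0.049, 0.975, 0.018, 0.215]
contact_force: [0.9, 2.0, 1.0]
width: 0.13
```

```bash
cat >> plan.py <<'E'
def tqax(i):
    z=nutpose(p[3*i:3*i+3],q[0],q[1],0)[3]
    v=[arm.observe() for _ in range(1)]
    print('torque about nut axis',[round(float(a['ft_torque']@z),3) for a in v])
E
python3 - <<'E'
from plan import *
plan(*tool_for_nut(0,.10-.2356,.0)); tqax(0)
E
```

```text
clock 6.9 tcp [0.6007 0.2255 0.1339] q [-0.77  0.41  0.27  2.05  0.32  0.33  0.64] w 0.13
force [0.92 1.99 0.99] tq [0.337 0.449 0.067]
rotvec rad [-0.0012 -0.0004  0.0015] units [-0.0016 -0.0005  0.0019] rows>= 1.0
offset m (now axes) [-0.0009 -0.0013  0.0071]  (target axes) [-0.0009 -0.0013  0.0071] rows>= 1.0
torque about nut axis [-0.088]
```

>>> servo_tool(commands=[{"offset": [0, 0, 0], "twist": [0, 0, 0.1], "fingers": 1}, {"offset": [0, 0, 0], "twist": [0, 0, 0.1], "fingers": 1}, {"offset": [0, 0, 0], "twist": [0, 0, 0.1], "fingers": 1}, {"offset": [0, 0, 0], "twist": [0, 0, 0], "fingers": 1}])

```text
clock: 7.4
tcp_pos: [0.6008, 0.2258, 0.134]
ee_rot: [0.163, 0.963, 0.043, 0.212]
contact_force: [1.7, 3.1, -1.5]
width: 0.13
```

```bash
python3 - <<'E'
from plan import *
plan(*tool_for_nut(0,.10-.4712,.0)); tqax(0)
for k in range(4):
    a=arm.read_camera("side"); tqax(0)
cv2.imwrite(f"pics/side3.png",a["image"][:,:,::-1])
E
```

```text
clock 7.4 tcp [0.6008 0.2258 0.134 ] q [-0.81  0.41  0.33  2.05  0.24  0.32  0.48] w 0.13
force [ 1.67  3.14 -1.46] tq [0.504 0.37  0.245]
rotvec rad [-0.001   0.      0.0014] units [-0.0013  0.      0.0018] rows>= 1.0
offset m (now axes) [-0.0012 -0.0013  0.0071]  (target axes) [-0.0012 -0.0013  0.0071] rows>= 1.0
torque about nut axis [0.004]
torque about nut axis [0.032]
torque about nut axis [0.018]
torque about nut axis [-0.036]
torque about nut axis [0.002]
```

>>> servo_tool(commands=[{"offset": [0, 0, 0], "twist": [0, 0, 0.06], "fingers": 1}, {"offset": [0, 0, 0], "twist": [0, 0, 0.06], "fingers": 1}, {"offset": [0, 0, 0], "twist": [0, 0, 0], "fingers": 1}])

```text
clock: 7.98
tcp_pos: [0.6008, 0.2257, 0.134]
ee_rot: [0.209, 0.954, 0.053, 0.21]
contact_force: [1.8, 4.9, -2.8]
width: 0.135
```

```bash
python3 - <<'E'
from plan import *
plan(*tool_for_nut(0,.10-.4712-.094,.0)); tqax(0)
for k in range(4):
    a=arm.read_camera("side"); tqax(0)
plan(*tool_for_nut(0,.10-.4712-.094,.0))
E
```

```text
clock 7.975 tcp [0.6008 0.2257 0.134 ] q [-0.83  0.42  0.35  2.05  0.21  0.32  0.42] w 0.135
force [ 1.81  4.87 -2.76] tq [0.795 0.197 0.701]
rotvec rad [-0.0011  0.0002 -0.0008] units [-0.0013  0.0003 -0.001 ] rows>= 1.0
offset m (now axes) [-0.0012 -0.0011  0.0071]  (target axes) [-0.0012 -0.0012  0.0071] rows>= 1.0
torque about nut axis [0.297]
torque about nut axis [0.304]
torque about nut axis [0.296]
torque about nut axis [0.233]
torque about nut axis [0.358]
clock 8.175 tcp [0.6008 0.2257 0.134 ] q [-0.83  0.42  0.35  2.05  0.21  0.32  0.42] w 0.137
force [ 3.05  4.57 -2.13] tq [0.767 0.238 0.756]
rotvec rad [-0.001   0.0002  0.0002] units [-0.0013  0.0002  0.0002] rows>= 1.0
offset m (now axes) [-0.0012 -0.0012  0.0071]  (target axes) [-0.0012 -0.0012  0.0071] rows>= 1.0
```

>>> servo_tool(commands=[{"offset": [0, 0, 0], "twist": [0, 0, 0], "fingers": 0.1}, {"offset": [0, 0, 0], "twist": [0, 0, 0], "fingers": 0.1}, {"offset": [0, 0, 0], "twist": [0, 0, 0], "fingers": 0.1}, {"offset": [0, 0, -0.02], "twist": [0, 0, 0], "fingers": -0.2}, {"offset": [0, 0, -0.04], "twist": [0, 0, 0], "fingers": -0.2}, {"offset": [0, 0, -0.05], "twist": [0, 0, 0], "fingers": -0.2}, {"offset": [0, 0, -0.05], "twist": [0, 0, 0], "fingers": -0.2}, {"offset": [0, 0, -0.05], "twist": [0, 0, 0], "fingers": -0.2}, {"offset": [0, 0, 0], "twist": [0, 0, 0], "fingers": -0.2}])

```text
clock: 9.3
tcp_pos: [0.5124, 0.2234, 0.3281]
ee_rot: [0.209, 0.953, 0.056, 0.211]
contact_force: [0.7, 0.3, -0.5]
width: 0.6
```

```bash
python3 - <<'E'
from plan import *
for n in ("side","top"):
    a=arm.read_camera(n); cv2.imwrite(f"pics/{n}4.png",a["image"][:,:,::-1])
    for nm in ("post","tape_roll"): print(n,nm,arm.recognise(nm,a)[:3])
t=cv2.imread("pics/top4.png");s=cv2.imread("pics/side4.png")
c=lambda im,x,y,w=30,f=10:cv2.resize(im[y-w:y+w,x-w:x+w],(400,400),interpolation=cv2.INTER_CUBIC)
cv2.imwrite("pics/k4.png",np.hstack([c(t,140,168),c(s,314,290)]))
# post clicks
print(onplane('top',(306,250),.031))
print(arm.observe()['tcp_pos'])
c2=lambda im,x,y,w=16:cv2.resize(im[y-w:y+w,x-w:x+w],(400,400),interpolation=cv2.INTER_CUBIC)
cv2.imwrite("pics/post4.png",np.hstack([c2(t,306,250),c2(cv2.imread('pics/side0.png'),259,186)]))
E
```

```text
side post []
side tape_roll [{'centre': [0.447, 0.0257, 0.018], 'score': 0.68}]
top post []
top tape_roll [{'centre': [0.4498, 0.0205, 0.0157], 'score': 0.7}, {'centre': [0.6019, 0.2224, 0.1346], 'score': 0.36}]
[ 0.40888452 -0.20798093  0.031     ]
[0.51198268 0.221811   0.32287348]
```

View pics/k4.png

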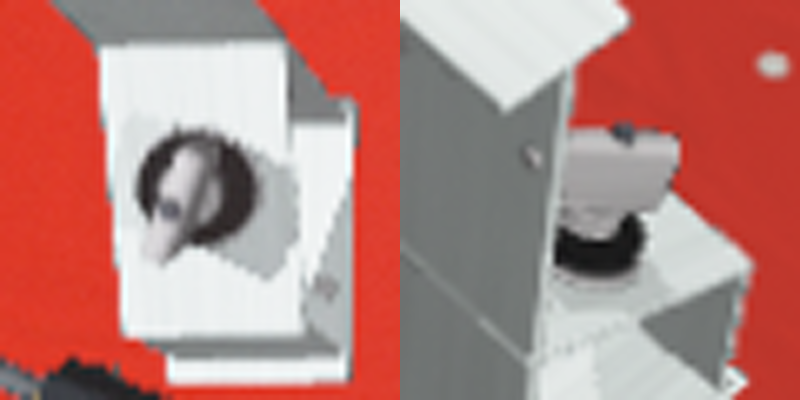

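View pics/post4.png

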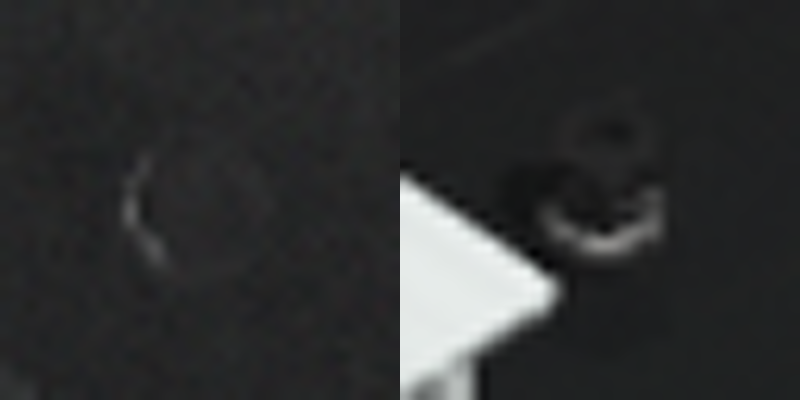

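View pics/top4.png

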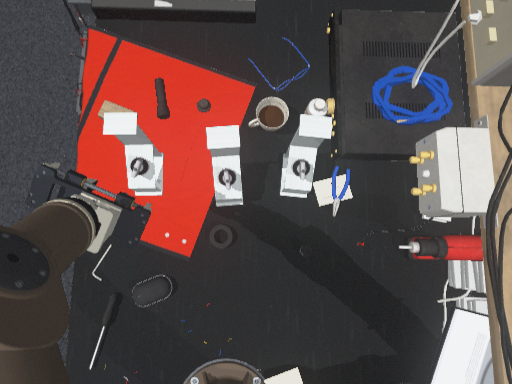

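```bash
python3 - <<'E'
from plan import *
def f(v):
    g,x,y,z=nutpose(p[0:3],q[0],q[1],v[0])
    E=np.array([g+.009*z+.0225*x,g+.009*z-.0225*x])
    return np.concatenate([(proj('top',E+[0,0,p[9]])-[(139,160.2),(133.3,176.3)]).ravel(),proj('side',E+p[12:15])[1]-(324.8,280.5)])
r=least_squares(f,[0.]);print(r.x,r.fun.round(1))
t=cv2.imread('pics/top0.png');s=cv2.imread('pics/side0.png')
def c(im,x,y,w=16):
    a=im[y-w:y+w,x-w:x+w].astype(float)*2.5;a=np.clip(a,0,255).astype(np.uint8)
    return cv2.resize(a,(400,400),interpolation=cv2.INTER_CUBIC)
cv2.imwrite("pics/post0.png",np.hstack([c(t,306,250),c(s,259,186)]))
E
```

```text
[-0.36523836] [-0.7 -0.4 -0.1  0.6  0.3  1. ]
```

View pics/post0.png

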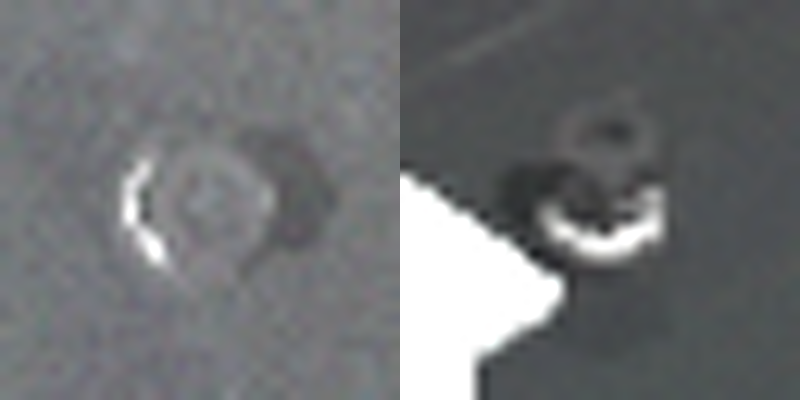

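```bash
python3 - <<'E'
from plan import *
def draw(imf,cam,th,off,x0,y0,w=14,sc=19):
    im=cv2.imread(imf)[y0-w:y0+w,x0-w:x0+w]
    im=cv2.resize(im,None,fx=sc*.5,fy=sc*.5,interpolation=cv2.INTER_CUBIC)
    g,x,y,z=nutpose(p[0:3],q[0],q[1],th)
    P=[g+.009*z+sx*.023*x+sy*.006*y for sx,sy in((1,1),(1,-1),(-1,-1),(-1,1))]
    u=(proj(cam,np.array(P)+off)+.5-[x0-w,y0-w])*sc*.5
    cv2.polylines(im,[u.round().astype(int)],True,(0,255,0),1);return im
rows=[]
for cam,f,x,y,o in (('top','pics/top4.png',138,168,np.array([0,0,p[9]])),('side','pics/side4.png',316,286,p[12:15])):
    rows.append(np.hstack([draw(f,cam,t,o,x,y) for t in (-.30,-.36,-.42)]))
cv2.imwrite('pics/ov4.png',np.vstack(rows));print(rows[0].shape)
E
```

```text
(266, 798, 3)
```

View pics/ov4.png

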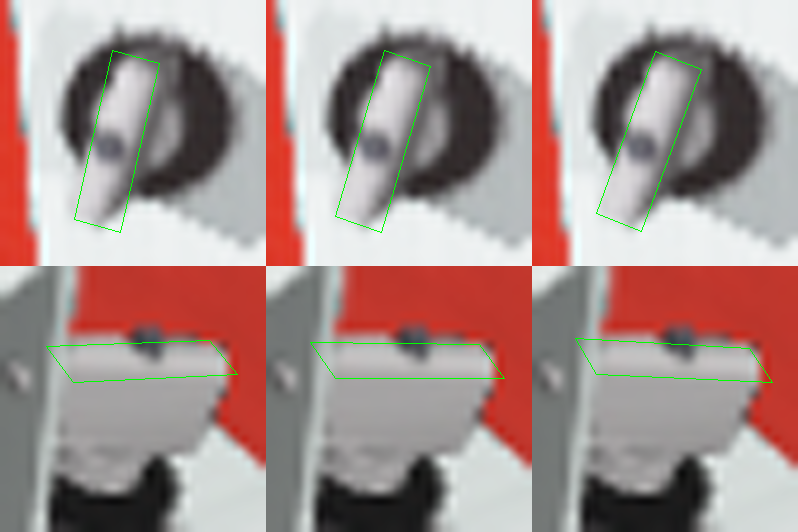

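```bash
python3 - <<'E'
from plan import *
_,rt=tool_for_nut(0,-.465)
plan(np.array([0.6008,0.2257,0.1340]),rt)
E
```

```text
clock 9.6 tcp [0.512  0.2218 0.3229] q [-1.05  0.03  0.4   1.98  0.33  0.8   0.29] w 0.602
force [-0.02 -0.04 -0.7 ] tq [0.005 0.546 0.003]
rotvec rad [-0.0043 -0.0005 -0.0007] units [-0.0055 -0.0007 -0.0009] rows>= 1.0
offset m (now axes) [-0.0004  0.0019  0.2087]  (target axes) [-0.0003  0.001   0.2087] rows>= 4.0
```

>>> servo_tool(commands=[{"offset": [0, 0, 0.05], "twist": [0, 0, 0], "fingers": 0.1}, {"offset": [0, 0, 0.05], "twist": [0, 0, 0], "fingers": 0.1}, {"offset": [0, 0, 0.04], "twist": [0, 0, 0], "fingers": 0.1}, {"offset": [0, 0, 0.03], "twist": [0, 0, 0], "fingers": 0.1}, {"offset": [0, 0, 0], "twist": [0, 0, 0], "fingers": 0.1}, {"offset": [0, 0, 0], "twist": [0, 0, 0], "fingers": 0.1}], force=40)

```text
clock: 10.35
tcp_pos: [0.5838, 0.2244, 0.1704]
ee_rot: [0.209, 0.954, 0.052, 0.209]
contact_force: [0.4, -0.2, 1.1]
width: 0.454
```

```bash
python3 - <<'E'
from plan import *
_,rt=tool_for_nut(0,-.465)
plan(np.array([0.6008,0.2257,0.1340]),rt)
E
```

```text
clock 10.35 tcp [0.5838 0.2244 0.1704] q [-0.9   0.34  0.4   2.05  0.2   0.4   0.43] w 0.454
force [ 0.36 -0.2   1.13] tq [-0.031  0.531 -0.008]
rotvec rad [-0.0024  0.0001 -0.0011] units [-0.0031  0.0001 -0.0014] rows>= 1.0
offset m (now axes) [0.0002 0.0008 0.0401]  (target axes) [0.0002 0.0007 0.0401] rows>= 1.0
```

>>> servo_tool(commands=[{"offset": [0, 0, 0.02], "twist": [0, 0, 0], "fingers": 0.1}, {"offset": [0, 0, 0.02], "twist": [0, 0, 0], "fingers": 0.1}, {"offset": [0, 0, 0], "twist": [0, 0, 0], "fingers": 0.1}, {"offset": [0, 0, 0], "twist": [0, 0, 0], "fingers": 1}, {"offset": [0, 0, 0], "twist": [0, 0, 0], "fingers": 1}, {"offset": [0, 0, 0], "twist": [0, 0, 0], "fingers": 1}, {"offset": [0, 0, 0], "twist": [0, 0, 0], "fingers": 1}, {"offset": [0, 0, 0], "twist": [0, 0, 0], "fingers": 1}, {"offset": [0, 0, 0], "twist": [0, 0, 0], "fingers": 1}])

```text
clock: 11.48
tcp_pos: [0.6008, 0.2257, 0.1345]
ee_rot: [0.208, 0.954, 0.053, 0.21]
contact_force: [-2.6, -0.7, 6.4]
width: 0.125
```

```bash
python3 - <<'E'
from plan import *
plan(*tool_for_nut(0,-.465));tqax(0)
E
```

```text
clock 11.475 tcp [0.6008 0.2257 0.1345] q [-0.85  0.42  0.38  2.05  0.17  0.31  0.45] w 0.125
force [-2.65 -0.65  6.38] tq [-0.186  0.538  0.397]
rotvec rad [-0.0006  0.0004 -0.    ] units [-0.0007  0.0005 -0.    ] rows>= 1.0
offset m (now axes) [-0.001  -0.0013  0.0076]  (target axes) [-0.001  -0.0013  0.0076] rows>= 1.0
torque about nut axis [0.431]
```

>>> servo_tool(commands=[{"offset": [0, 0, 0], "twist": [0, 0, 0.04], "fingers": 1}, {"offset": [0, 0, 0], "twist": [0, 0, 0], "fingers": 1}, {"offset": [0, 0, 0], "twist": [0, 0, 0], "fingers": 0.1}, {"offset": [0, 0, 0], "twist": [0, 0, 0], "fingers": 0.1}, {"offset": [0, 0, 0], "twist": [0, 0, 0], "fingers": 0.1}, {"offset": [0, 0, -0.02], "twist": [0, 0, 0], "fingers": -0.2}, {"offset": [0, 0, -0.04], "twist": [0, 0, 0], "fingers": -0.2}, {"offset": [0, 0, -0.05], "twist": [0, 0, 0], "fingers": -0.2}, {"offset": [0, 0, -0.05], "twist": [0, 0, 0], "fingers": -0.2}, {"offset": [0, 0, -0.05], "twist": [0, 0, 0], "fingers": -0.2}, {"offset": [0, 0, 0], "twist": [0, 0, 0], "fingers": -0.2}, {"offset": [0, 0, 0], "twist": [0, 0, 0], "fingers": -0.2}])

```text
clock: 12.98
tcp_pos: [0.5119, 0.2223, 0.3238]
ee_rot: [0.224, 0.95, 0.056, 0.208]
contact_force: [0.7, 0.1, -0.7]
width: 0.603
```

```bash
python3 - <<'E'
from plan import *
for n in ("side","top"):
    a=arm.read_camera(n); cv2.imwrite(f"pics/{n}5.png",a["image"][:,:,::-1])
def draw(imf,cam,th,off,x0,y0,w=14,sc=19):
    im=cv2.imread(imf)[y0-w:y0+w,x0-w:x0+w]
    im=cv2.resize(im,None,fx=sc*.5,fy=sc*.5,interpolation=cv2.INTER_CUBIC)
    g,x,y,z=nutpose(p[0:3],q[0],q[1],th)
    P=[g+.009*z+sx*.023*x+sy*.006*y for sx,sy in((1,1),(1,-1),(-1,-1),(-1,1))]
    u=(proj(cam,np.array(P)+off)+.5-[x0-w,y0-w])*sc*.5
    cv2.polylines(im,[u.round().astype(int)],True,(0,255,0),1);return im
rows=[]
for cam,f,x,y,o in (('top','pics/top5.png',138,168,np.array([0,0,p[9]])),('side','pics/side5.png',316,286,p[12:15])):
    rows.append(np.hstack([draw(f,cam,t,o,x,y) for t in (-.30,-.36,-.42)]))
cv2.imwrite('pics/ov5.png',np.vstack(rows))
# post
def uv(i,a,b): 
    c=[(306,250),(259,186)][i]; return (c[0]-16+a/12.5-.5,c[1]-16+b/12.5-.5)
print('post top tri',tri(uv(0,213,193),uv(1,208,130)))
print('top plane',onplane('top',uv(0,213,193),.031),onplane('side',uv(1,208,130),.031))
print('foot', [onplane('side',uv(1,x,205),.003) for x in (203,)])
E
```

```text
post top tri (array([ 0.41050044, -0.20814482,  0.03157474]), np.float64(0.003352340674937709))
top plane [ 0.41168832 -0.20946146  0.031     ] [ 0.40906184 -0.20730558  0.031     ]
foot [array([ 0.40709508, -0.21200191,  0.003     ])]
```

View pics/ov5.png

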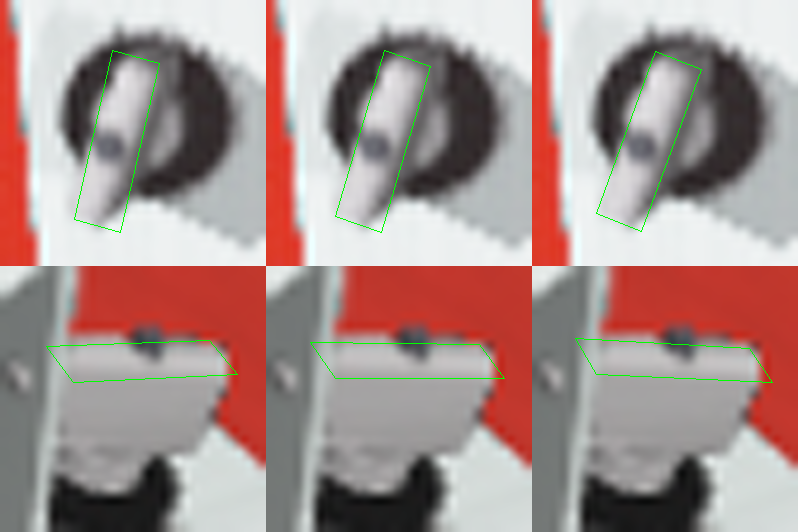

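```bash
cat >> plan.py <<'E'
DOWN=R.from_matrix(np.array([[0,1,0],[1,0,0],[0,0,-1.]]))
E
python3 - <<'E'
from plan import *
plan(np.array([.411,-.207,.16]),DOWN)
E
```

```text
clock 13.075 tcp [0.5119 0.2219 0.3229] q [-1.11  0.03  0.46  1.98  0.33  0.8   0.27] w 0.602
force [-0.06 -0.89  0.77] tq [-0.039  0.526 -0.028]
rotvec rad [0.3948 0.2297 1.0897] units [0.5026 0.2924 1.3875] rows>= 7.0
offset m (now axes) [-0.05   -0.4561  0.1005]  (target axes) [-0.4289 -0.1009  0.1629] rows>= 8.0
```

>>> servo_tool(commands=[{"offset": [0, 0, 0], "twist": [0.0558, 0.0325, 0.1542], "fingers": -0.2}, {"offset": [0, 0, 0], "twist": [0.0558, 0.0325, 0.1542], "fingers": -0.2}, {"offset": [0, 0, 0], "twist": [0.0558, 0.0325, 0.1542], "fingers": -0.2}, {"offset": [0, 0, 0], "twist": [0.0558, 0.0325, 0.1542], "fingers": -0.2}, {"offset": [0, 0, 0], "twist": [0.0558, 0.0325, 0.1542], "fingers": -0.2}, {"offset": [0, 0, 0], "twist": [0.0558, 0.0325, 0.1542], "fingers": -0.2}, {"offset": [0, 0, 0], "twist": [0.0558, 0.0325, 0.1542], "fingers": -0.2}, {"offset": [0, 0, 0], "twist": [0.0558, 0.0325, 0.1542], "fingers": -0.2}, {"offset": [0, 0, 0], "twist": [0.0558, 0.0325, 0.1542], "fingers": -0.2}, {"offset": [0, 0, 0], "twist": [0, 0, 0], "fingers": -0.2}, {"offset": [0, 0, 0], "twist": [0, 0, 0], "fingers": -0.2}])

```text
clock: 14.45
tcp_pos: [0.512, 0.2222, 0.3234]
ee_rot: [0.706, 0.708, 0.001, 0.0]
contact_force: [0.6, -0.0, -0.5]
width: 0.6
```

```bash
python3 - <<'E'
from plan import *
plan(np.array([.411,-.207,.16]),DOWN)
E
```

```text
clock 14.45 tcp [0.512  0.2222 0.3234] q [-0.98  0.28  0.62  1.64 -0.17  1.27 -0.32] w 0.6
force [ 0.56 -0.03 -0.52] tq [-0.05   0.062 -0.009]
rotvec rad [ 0.0016 -0.0003  0.0026] units [ 0.002  -0.0004  0.0034] rows>= 1.0
offset m (now axes) [-0.429  -0.1024  0.1631]  (target axes) [-0.4292 -0.101   0.1634] rows>= 8.0
```

>>> servo_tool(commands=[{"offset": [-0.043, -0.01, 0], "twist": [0, 0, 0], "fingers": -0.2}, {"offset": [-0.043, -0.01, 0], "twist": [0, 0, 0], "fingers": -0.2}, {"offset": [-0.043, -0.01, 0], "twist": [0, 0, 0], "fingers": -0.2}, {"offset": [-0.043, -0.01, 0], "twist": [0, 0, 0], "fingers": -0.2}, {"offset": [-0.043, -0.01, 0], "twist": [0, 0, 0], "fingers": -0.2}, {"offset": [-0.043, -0.01, 0.02], "twist": [0, 0, 0], "fingers": -0.2}, {"offset": [-0.043, -0.01, 0.03], "twist": [0, 0, 0], "fingers": -0.2}, {"offset": [-0.043, -0.01, 0.03], "twist": [0, 0, 0], "fingers": -0.2}, {"offset": [-0.043, -0.01, 0.04], "twist": [0, 0, 0], "fingers": -0.2}, {"offset": [-0.042, -0.011, 0.04], "twist": [0, 0, 0], "fingers": -0.2}, {"offset": [0, 0, 0], "twist": [0, 0, 0], "fingers": -0.2}, {"offset": [0, 0, 0], "twist": [0, 0, 0], "fingers": -0.2}])

```text
clock: 15.95
tcp_pos: [0.4118, -0.2057, 0.1634]
ee_rot: [0.706, 0.708, 0.001, -0.0]
contact_force: [0.3, 0.2, 0.3]
width: 0.604
```

```bash
python3 - <<'E'
from plan import *
plan(np.array([.411,-.207,.022]),DOWN)
for n in ("side","top"):
    a=arm.read_camera(n); cv2.imwrite(f"pics/{n}6.png",a["image"][:,:,::-1])
    for nm in ("post",): print(n,nm,arm.recognise(nm,a)[:3])
s=np.clip(cv2.imread('pics/side6.png')[130:230,210:330].astype(float)*2,0,255);t=np.clip(cv2.imread('pics/top6.png')[200:300,250:370].astype(float)*2,0,255)
cv2.imwrite('pics/c6.png',np.hstack([cv2.resize(s,None,fx=3.3,fy=3.3),cv2.resize(t,None,fx=3.3,fy=3.3)]))
E
```

```text
clock 15.95 tcp [ 0.4118 -0.2057  0.1634] q [-0.3   0.31  0.83  2.1  -0.31  0.85  0.71] w 0.604
force [0.29 0.23 0.27] tq [-0.079  0.088  0.   ]
rotvec rad [ 0.0017 -0.0021  0.0017] units [ 0.0021 -0.0026  0.0022] rows>= 1.0
offset m (now axes) [-0.0016 -0.001   0.1414]  (target axes) [-0.0013 -0.0008  0.1414] rows>= 3.0
side post []
top post [{'centre': [0.4109, -0.1981, 0.0272], 'score': 0.44}, {'centre': [0.6449, -0.1799, 0.1185], 'score': 0.2}][ WARN:0@7.328] global loadsave.cpp:1063 imwrite_ Unsupported depth image for selected encoder is fallbacked to CV_8U.
```

View pics/c6.png

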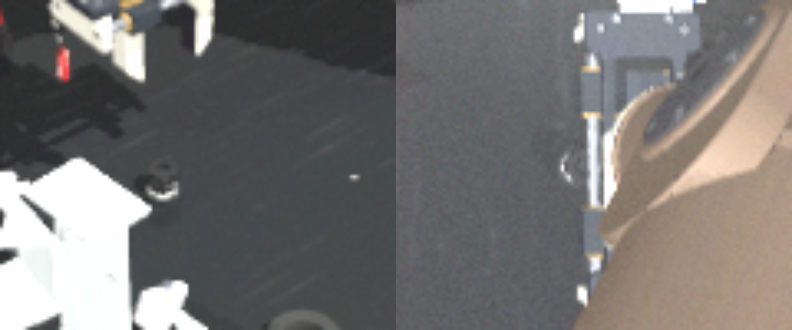

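>>> servo_tool(commands=[{"offset": [-0.001, -0.001, 0.04], "twist": [0.002, -0.002, 0.002], "fingers": -0.4}, {"offset": [0, 0, 0.04], "twist": [0, 0, 0], "fingers": -0.4}, {"offset": [0, 0, 0.02], "twist": [0, 0, 0], "fingers": -0.4}, {"offset": [0, 0, 0], "twist": [0, 0, 0], "fingers": -0.4}, {"offset": [0, 0, 0], "twist": [0, 0, 0], "fingers": -0.4}])

```text
clock: 16.77
tcp_pos: [0.4116, -0.207, 0.0642]
ee_rot: [0.707, 0.707, 0.001, 0.001]
contact_force: [-0.1, -0.5, 0.3]
width: 0.698
```

```bash
python3 - <<'E'
from plan import *
plan(np.array([.411,-.207,.021]),DOWN)
for n in ("side","top"):
    a=arm.read_camera(n); cv2.imwrite(f"pics/{n}7.png",a["image"][:,:,::-1])
s=np.clip(cv2.imread('pics/side7.png')[140:210,220:300].astype(float)*2,0,255).astype(np.uint8)
cv2.imwrite('pics/c7.png',cv2.resize(s,None,fx=8,fy=8,interpolation=cv2.INTER_CUBIC))
E
```

```text
clock 16.775 tcp [ 0.4116 -0.207   0.0642] q [-0.15  0.48  0.67  2.19 -0.52  0.62  0.9 ] w 0.698
force [-0.12 -0.51  0.29] tq [-0.113  0.038  0.015]
rotvec rad [ 0.0018 -0.0002 -0.    ] units [ 0.0023 -0.0002 -0.    ] rows>= 1.0
offset m (now axes) [-0.     -0.0007  0.0432]  (target axes) [-0.     -0.0006  0.0432] rows>= 1.0
```

View pics/c7.png

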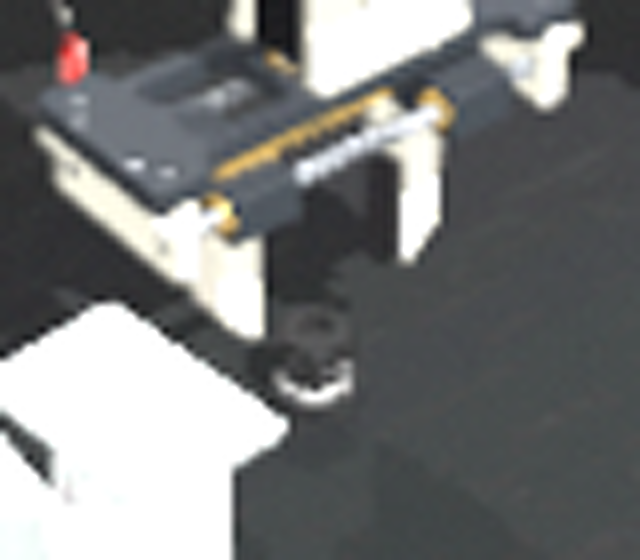

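>>> servo_tool(commands=[{"offset": [-0.0025, 0, 0.02], "twist": [0.002, 0, 0], "fingers": -0.4}, {"offset": [0, 0, 0.023], "twist": [0, 0, 0], "fingers": -0.4}, {"offset": [0, 0, 0], "twist": [0, 0, 0], "fingers": -0.4}, {"offset": [0, 0, 0], "twist": [0, 0, 0], "fingers": -0.4}])

```text
clock: 17.38
tcp_pos: [0.4111, -0.2099, 0.0212]
ee_rot: [0.707, 0.707, -0.0, -0.0]
contact_force: [0.4, 0.7, 0.5]
width: 0.701
```

```bash
python3 - <<'E'
from plan import *
plan(np.array([.411,-.209,.021]),DOWN)
for n in ("side",):
    a=arm.read_camera(n); cv2.imwrite(f"pics/{n}8.png",a["image"][:,:,::-1])
s=np.clip(cv2.imread('pics/side8.png')[140:210,220:300].astype(float)*2,0,255).astype(np.uint8)
cv2.imwrite('pics/c8.png',cv2.resize(s,None,fx=8,fy=8,interpolation=cv2.INTER_CUBIC))
E
```

```text
clock 17.375 tcp [ 0.4111 -0.2099  0.0212] q [-0.07  0.56  0.58  2.21 -0.61  0.53  0.98] w 0.701
force [0.41 0.69 0.48] tq [-0.106  0.041 -0.013]
rotvec rad [-0.0003 -0.0002 -0.0011] units [-0.0004 -0.0003 -0.0014] rows>= 1.0
offset m (now axes) [ 0.0009 -0.0001  0.0002]  (target axes) [ 0.0009 -0.0001  0.0002] rows>= 1.0
```

View pics/c8.png

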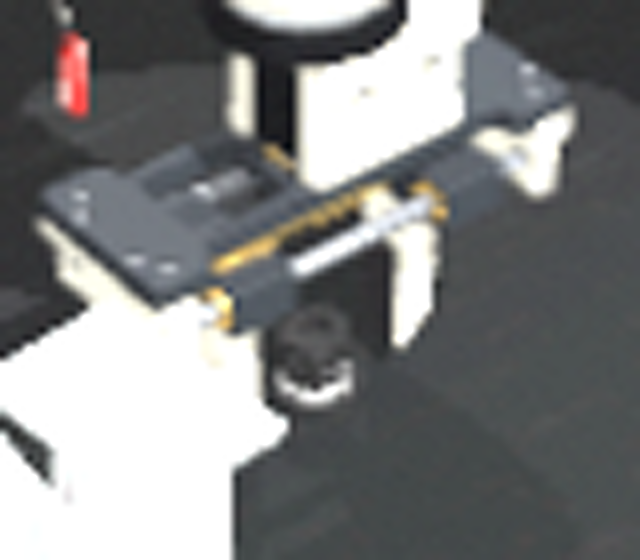

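>>> servo_tool(commands=[{"offset": [0, 0, 0], "twist": [0, 0, 0], "fingers": 1}, {"offset": [0, 0, 0], "twist": [0, 0, 0], "fingers": 1}, {"offset": [0, 0, 0], "twist": [0, 0, 0], "fingers": 1}, {"offset": [0, 0, 0], "twist": [0, 0, 0], "fingers": 1}, {"offset": [0, 0, 0], "twist": [0, 0, 0], "fingers": 1}, {"offset": [0, 0, 0], "twist": [0, 0, 0], "fingers": 1}], force=20)

```text
clock: 18.18
tcp_pos: [0.4107, -0.2096, 0.0203]
ee_rot: [0.708, 0.707, -0.0, -0.001]
contact_force: [-0.8, -0.6, 1.8]
width: 0.286
```

>>> servo_tool(commands=[{"offset": [0, 0, -0.02], "twist": [0, 0, 0], "fingers": 1}, {"offset": [0, 0, -0.04], "twist": [0, 0, 0], "fingers": 1}, {"offset": [0, 0, -0.05], "twist": [0, 0, 0], "fingers": 1}, {"offset": [0, 0, -0.05], "twist": [0, 0, 0], "fingers": 1}, {"offset": [0, 0, -0.05], "twist": [0, 0, 0], "fingers": 1}, {"offset": [0, 0, -0.05], "twist": [0, 0, 0], "fingers": 1}, {"offset": [0, 0, -0.05], "twist": [0, 0, 0], "fingers": 1}, {"offset": [0, 0, -0.04], "twist": [0, 0, 0], "fingers": 1}, {"offset": [0, 0, 0], "twist": [0, 0, 0], "fingers": 1}, {"offset": [0, 0, 0], "twist": [0, 0, 0], "fingers": 1}])

```text
clock: 19.42
tcp_pos: [0.4106, -0.2094, 0.3693]
ee_rot: [0.707, 0.707, -0.0, -0.001]
contact_force: [-0.1, 0.5, -1.0]
width: 0.283
```

```bash
python3 - <<'E'
from plan import *
plan(np.array([.6661,.2264,.37]),DOWN)
E
```

```text
clock 19.425 tcp [ 0.4106 -0.2094  0.3693] q [-0.53  0.05  0.96  1.78 -0.04  1.34  0.44] w 0.283
force [-0.11  0.51 -0.98] tq [-0.037  0.035  0.059]
rotvec rad [-0.0023 -0.0011 -0.0009] units [-0.0029 -0.0014 -0.0011] rows>= 1.0
offset m (now axes) [ 0.4361  0.2551 -0.0008]  (target axes) [ 0.4358  0.2555 -0.0007] rows>= 9.0
```

>>> servo_tool(commands=[{"offset": [0.02, 0.012, 0], "twist": [0, 0, 0], "fingers": 1}, {"offset": [0.04, 0.0234, 0], "twist": [0, 0, 0], "fingers": 1}, {"offset": [0.04, 0.0234, 0], "twist": [0, 0, 0], "fingers": 1}, {"offset": [0.04, 0.0234, 0], "twist": [0, 0, 0], "fingers": 1}, {"offset": [0.04, 0.0234, 0], "twist": [0, 0, 0], "fingers": 1}, {"offset": [0.04, 0.0234, 0], "twist": [0, 0, 0], "fingers": 1}, {"offset": [0.04, 0.0234, 0], "twist": [0, 0, 0], "fingers": 1}, {"offset": [0.04, 0.0234, 0], "twist": [0, 0, 0], "fingers": 1}, {"offset": [0.04, 0.0234, 0], "twist": [0, 0, 0], "fingers": 1}, {"offset": [0.04, 0.0234, 0], "twist": [0, 0, 0], "fingers": 1}, {"offset": [0.04, 0.0234, 0], "twist": [0, 0, 0], "fingers": 1}, {"offset": [0.016, 0.009, 0], "twist": [0, 0, 0], "fingers": 1}])

```text
clock: 20.92
tcp_pos: [0.6667, 0.229, 0.3662]
ee_rot: [0.707, 0.708, -0.002, -0.002]
contact_force: [-0.3, -0.2, -1.1]
width: 0.279
```

>>> servo_tool(commands=[{"offset": [0, 0, 0], "twist": [0, 0, 0], "fingers": 1}, {"offset": [0, 0, 0], "twist": [0, 0, 0], "fingers": 1}, {"offset": [0, 0, 0], "twist": [0, 0, 0], "fingers": 1}])

```text
clock: 21.3
tcp_pos: [0.6663, 0.2244, 0.3703]
ee_rot: [0.708, 0.706, -0.0, -0.001]
contact_force: [0.4, 0.1, -1.3]
width: 0.285
```

```bash
python3 - <<'E'
from plan import *
plan(np.array([.6661,.2264,.31]),DOWN)
for n in ("side","top"):
    a=arm.read_camera(n); cv2.imwrite(f"pics/{n}9.png",a["image"][:,:,::-1])
s=cv2.imread('pics/side9.png')[170:350,230:390]
cv2.imwrite('pics/c9.png',cv2.resize(s,None,fx=3.3,fy=3.3,interpolation=cv2.INTER_CUBIC))
print(((proj('side',[[.6661,.2264,.35],[.6661,.2264,.27]])-[230,170])*3.3).round())
E
```

```text
clock 21.3 tcp [0.6663 0.2244 0.3703] q [-0.78  0.58  0.74  1.16 -0.37  1.53 -0.12] w 0.285
force [ 0.42  0.08 -1.31] tq [-0.085  0.059  0.006]
rotvec rad [-0.0014 -0.0005 -0.003 ] units [-0.0018 -0.0006 -0.0038] rows>= 1.0
offset m (now axes) [ 0.002  -0.0002  0.0603]  (target axes) [ 0.002  -0.0002  0.0603] rows>= 1.0
[[226. 180.]
 [218. 282.]]
```

View pics/c9.png

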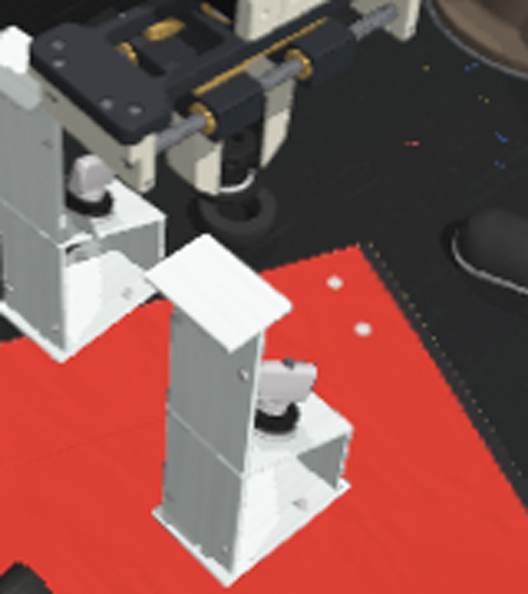

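>>> servo_tool(commands=[{"offset": [0.001, 0, 0.03], "twist": [0, 0, 0], "fingers": 1}, {"offset": [0, 0, 0.03], "twist": [0, 0, 0], "fingers": 1}, {"offset": [0, 0, 0.01], "twist": [0, 0, 0], "fingers": 1}, {"offset": [0, 0, 0], "twist": [0, 0, 0], "fingers": 1}, {"offset": [0, 0, 0], "twist": [0, 0, 0], "fingers": 1}])

```text
clock: 22.02
tcp_pos: [0.6671, 0.2268, 0.3016]
ee_rot: [0.708, 0.707, 0.001, -0.0]
contact_force: [-0.2, 0.0, -0.9]
width: 0.284
```

```bash
python3 - <<'E'
from plan import *
plan(np.array([.6661,.2264,.2905]),DOWN)
for n in ("side",):
    a=arm.read_camera(n); cv2.imwrite(f"pics/{n}10.png",a["image"][:,:,::-1])
s=cv2.imread('pics/side10.png')[170:350,230:390]
cv2.imwrite('pics/c10.png',cv2.resize(s,None,fx=3.3,fy=3.3,interpolation=cv2.INTER_CUBIC))
E
```

```text
clock 22.025 tcp [0.6671 0.2268 0.3016] q [-0.8   0.6   0.72  1.29 -0.39  1.39 -0.1 ] w 0.284
force [-0.15  0.05 -0.94] tq [-0.013  0.033 -0.002]
rotvec rad [ 0.0006 -0.001  -0.0013] units [ 0.0008 -0.0013 -0.0016] rows>= 1.0
offset m (now axes) [-0.0004 -0.001   0.0111]  (target axes) [-0.0004 -0.001   0.0111] rows>= 1.0
```

View pics/c10.png

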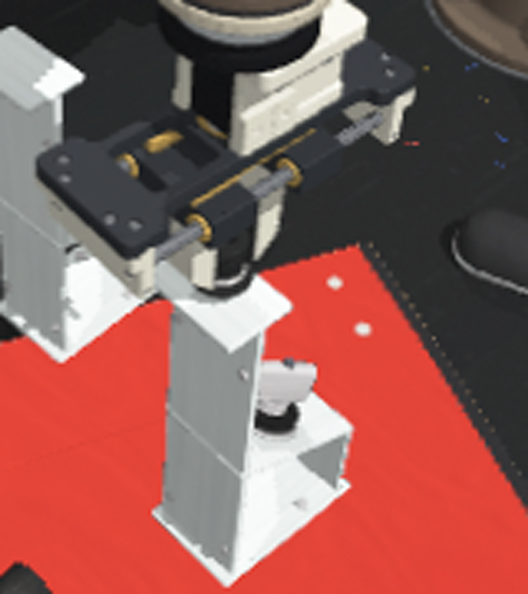

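>>> servo_tool(commands=[{"offset": [-0.003, 0, 0.004], "twist": [0, 0, 0], "fingers": 1}, {"offset": [0, 0, 0.004], "twist": [0, 0, 0], "fingers": 1}, {"offset": [0, 0, 0.002], "twist": [0, 0, 0], "fingers": 1}, {"offset": [0, 0, 0], "twist": [0, 0, 0], "fingers": 1}, {"offset": [0, 0, 0], "twist": [0, 0, 0], "fingers": 1}])

```text
clock: 22.7
tcp_pos: [0.6664, 0.2238, 0.2904]
ee_rot: [0.708, 0.707, -0.0, -0.001]
contact_force: [-2.9, -1.2, 2.7]
width: 0.281
```

>>> servo_tool(commands=[{"offset": [0, 0, 0], "twist": [0, 0, 0], "fingers": 0.2}, {"offset": [0, 0, 0], "twist": [0, 0, 0], "fingers": 0.2}, {"offset": [0, 0, 0], "twist": [0, 0, 0], "fingers": -0.2}, {"offset": [0, 0, 0], "twist": [0, 0, 0], "fingers": -0.2}, {"offset": [0, 0, 0], "twist": [0, 0, 0], "fingers": -0.2}])

```text
clock: 23.32
tcp_pos: [0.6665, 0.224, 0.2901]
ee_rot: [0.707, 0.707, -0.0, -0.001]
contact_force: [-0.1, -0.1, 0.5]
width: 0.6
```

```bash
python3 - <<'E'
from plan import *
plan(np.array([.6661,.2264,.2905]),DOWN)
for n in ("side",):
    a=arm.read_camera(n); cv2.imwrite(f"pics/{n}11.png",a["image"][:,:,::-1])
s=cv2.imread('pics/side11.png')[170:350,230:390]
cv2.imwrite('pics/c11.png',cv2.resize(s,None,fx=3.3,fy=3.3,interpolation=cv2.INTER_CUBIC))
E
```

```text
clock 23.325 tcp [0.6665 0.224  0.2901] q [-0.8   0.6   0.72  1.31 -0.39  1.37 -0.09] w 0.6
force [-0.06 -0.06  0.5 ] tq [-0.093  0.028 -0.02 ]
rotvec rad [-0.0013 -0.0004 -0.0011] units [-0.0017 -0.0005 -0.0014] rows>= 1.0
offset m (now axes) [ 0.0024 -0.0004 -0.0004]  (target axes) [ 0.0024 -0.0004 -0.0004] rows>= 1.0
```

View pics/c11.png

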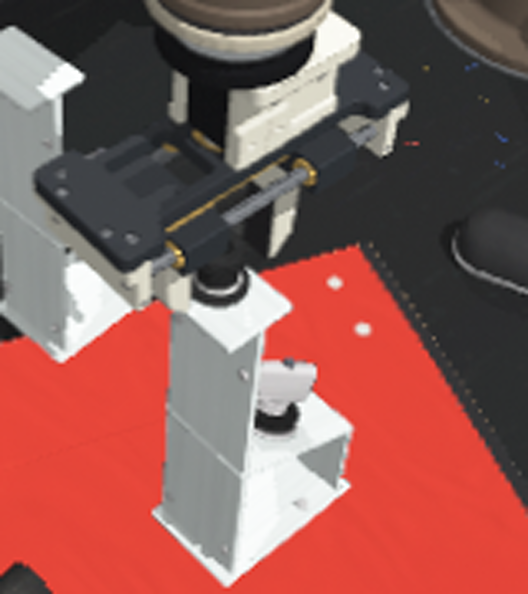

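Post stands on the flange, released (foot at about crop (220,290), the flange centre). Retreat straight up.

>>> servo_tool(commands=[{"offset": [0, 0, -0.01], "twist": [0, 0, 0], "fingers": -0.2}, {"offset": [0, 0, -0.02], "twist": [0, 0, 0], "fingers": -0.2}, {"offset": [0, 0, -0.04], "twist": [0, 0, 0], "fingers": -0.2}, {"offset": [0, 0, -0.04], "twist": [0, 0, 0], "fingers": -0.2}, {"offset": [0, -0.04, 0], "twist": [0, 0, 0], "fingers": -0.2}, {"offset": [0, -0.05, 0], "twist": [0, 0, 0], "fingers": -0.2}, {"offset": [0, -0.05, 0], "twist": [0, 0, 0], "fingers": -0.2}, {"offset": [0, -0.05, 0], "twist": [0, 0, 0], "fingers": -0.2}, {"offset": [0, -0.03, 0], "twist": [0, 0, 0], "fingers": -0.2}, {"offset": [0, 0, 0], "twist": [0, 0, 0], "fingers": -0.2}, {"offset": [0, 0, 0], "twist": [0, 0, 0], "fingers": -0.2}])

```text
clock: 24.75
tcp_pos: [0.4473, 0.2241, 0.4011]
ee_rot: [0.708, 0.707, 0.0, -0.001]
contact_force: [0.7, -0.1, 0.3]
width: 0.599
```

```bash
python3 - <<'E'
from plan import *
s=arm.observe();print(s['clock'],s['tcp_pos'],s['contact_force'],np.abs(s['joint_vel']).max())
for n in ("side","top"):
    a=arm.read_camera(n); cv2.imwrite(f"pics/{n}12.png",a["image"][:,:,::-1])
    for nm in ("post","tape_roll","pliers"): print(n,nm,arm.recognise(nm,a)[:2])
s=cv2.imread('pics/side12.png')[190:350,240:360];t=cv2.imread('pics/top12.png')[90:210,80:170]
cv2.imwrite('pics/c12.png',np.hstack([cv2.resize(x,(390,520),interpolation=cv2.INTER_CUBIC) for x in (s,t)]))
E
```

```text
24.75 [0.44728989 0.22407066 0.4010687 ] [ 0.66934024 -0.06210785  0.25536176] 0.022497938287398968
side post [{'centre': [0.6727, 0.2268, 0.2896], 'score': 0.88}]
side tape_roll [{'centre': [0.6494, -0.1747, 0.1022], 'score': 0.6}, {'centre': [0.4402, 0.0187, 0.0177], 'score': 0.52}]
side pliers [{'centre': [0.6331, -0.304, 0.0078], 'score': 0.55}]
top post [{'centre': [0.6632, 0.2234, 0.2969], 'score': 0.58}]
top tape_roll [{'centre': [0.447, 0.0186, 0.0174], 'score': 0.63}, {'centre': [0.6029, 0.2204, 0.1351], 'score': 0.6}]
top pliers [{'centre': [0.5876, -0.2925, 0.0095], 'score': 0.65}]
```

View pics/c12.png

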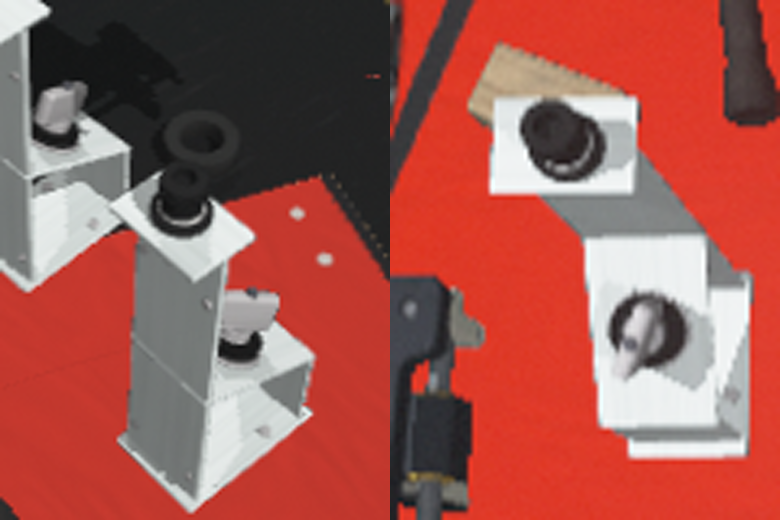

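View pics/top12.png

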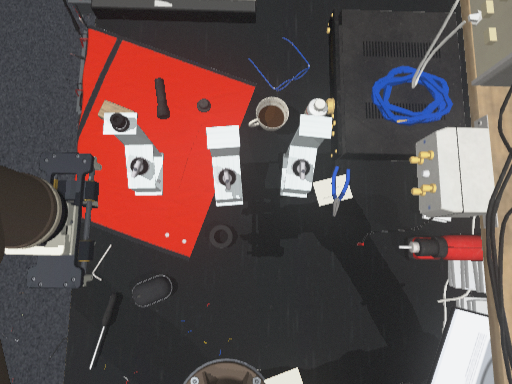

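```bash
python3 - <<'E'
from cell import arm
print(arm.sign_off())
E
```

```text
the job is handed in; nothing more can be done
None
```

The loose nut was on the left mount (the one at y ≈ +0.22). It is turned home to its stop, and the post stands upright and released on that mount's top flange. I handed the job in at about 25 s of the 72 s.

- **Finding the loose nut:** I tried the left nut first. It turned about 0.47 rad clockwise with almost no torque, then came up hard (about 0.3 N m within another 0.09 rad). It stayed put after release, so I did not try the other two.
- **Checking it was home:** I gripped it again at 40 N and pressed it further clockwise. It met about 0.43 N m and looked the same in the pictures afterwards, so it was on its stop.
- **Nut angle:** fitted to the first pictures after release, it is about 0.37 rad clockwise of straight up the slope. That clears the 0.36 rad mark only narrowly, and the fit is good to only about 0.05 rad. The hard stop is the stronger evidence.
- **Post:** the final pictures show it upright and near the middle of the flange. The networks put it 3 to 7 mm from the flange centre, against the 35 mm allowed.
- **Tape roll and pliers:** the networks' positions match the start to within about 10 mm. The side camera's best tape roll match (0.65, -0.17, 0.10) was one of the mounts; its second match agreed with the start.
- **Arm:** it ended clear of everything, about 0.22 m in front of the post.

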